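# Make up a sampling kit and discard the broken tubes

### The arm

A 6-joint arm with a two-finger parallel gripper is mounted at the origin on the work surface. World frame = base frame: x ahead of the robot, y to its left, z up, the work surface at z = 0. Lengths are in m, angles in rad, forces in N, time in s.
With the tool pointing down it reaches from about 0.35 to 0.975 m from the base axis. Payload 4.9 kg.
Tool frame: the origin (TCP) lies midway between the tips of the shut fingers; the grasp point (between the pads) lies 19 mm behind it (ctrl.tcp_to_grasp is the distance from the TCP to the grasp point, in m); z points along the fingers, y is the line along which they close (so a half turn about z gives the same grasp; the last joint's range is limited). The gripper opens to 85 mm and grips with 20 to 120 N. Pads are 22 mm wide; open, the fingers measure 114 mm over their backs; the gripper's body (76 mm by 85 mm) begins 54 mm behind the grasp point. The pads swing forward as they close: fully open they stand 13 mm farther back than shut.
Start: joints at [1.112, 0.053, 1.613, -0, 1.476, -0.119], TCP at [0.208, 0.589, 0.231] pointing down, gripper open.
Joint ranges: [-3.01, 3.01], [-1.01, 2.22], [0.06, 2.58], [-1.02, 4.17], [0.09, 2.62], [-3.14, 3.14]. Speed limits (rad/s): [2.57, 2.57, 3.14, 3.14, 3.14, 3.14].

### API

Orientations are given as a rotation vector (axis times angle).
In Python, from station import ctrl, get_image, camera_params gives the robot as it stands (ctrl), with the cameras as plain functions.
- The arm moves only by the tool creep_tool, called after "Call:" as name(argument=value, ...) on one line, values as JSON. Schema: {"type":"object","properties":{"ticks":{"type":"array","items":{"type":"array","prefixItems":[{"type":"number"},{"type":"array","items":{"type":"number"},"minItems":3,"maxItems":3},{"type":"array","items":{"type":"number"},"minItems":3,"maxItems":3}],"minItems":3,"maxItems":3},"minItems":1,"maxItems":20},"squeeze":{"type":"number"},"only":{"type":"string"},"quiet":{"type":"boolean"},"lines":{"type":"string"}},"required":["ticks"],"additionalProperties":false}. ticks is a list of rows, 1 to 20 of them, each written [opening, [dx, dy, dz], [rx, ry, rz]]: the finger opening in m, then dx, dy, dz in parts of the range, where 1.0 means 1000 mm, then a rotation vector rx, ry, rz in normalised numbers (1 is 360 degrees); each row is the pose to reach, as a shift and turn from the pose commanded when the call began, along the tool's axes at that moment; what a row does not reach only later rows make up. A row lasts 1/12 s, in which the tool goes at most 0.0417 m and 0.125 rad, less where a joint would pass 70% of its speed; a pose out of reach is approached as far as the arm can. The fingers move at their own pace and stop on an object; squeeze is the grip in N (left out, the last holds). Time passes only in rows, so rows that do not move let the fingers close. The tool returns the time, the measured TCP pose, the force, the opening and the grip force at its end. only (a regular expression) keeps the lines of the reply that match it, lines (a string "A,B") keeps lines A to B, and quiet returns only ok. No shift or turn number may pass 1 either way. Input that does not fit is refused with a message, and nothing moves.
- ctrl.get_obs(): the state, without advancing time (a new reading comes with each control period).
- get_image(name): name is "scene" or "top"; returns the picture (384x512x3 uint8, red, green, blue); there is no depth.
- camera_params(name): a dict with "fx", "fy", "cx", "cy" (pixels), "T" (4x4, takes a point from camera to world coordinates). Camera axes: x right, y down, z forward; pixel columns grow to the right and rows downward; lengths in m; the calibration is good to about 2 mm. A picture is of the moment at which its call begins. camera_params takes no time and is no camera call.
- ctrl.finish_job(): hands the job in; it is judged then, once.
The state is a dict: "t": time; "q": joint angles; "dq": joint speeds; "effort": joint torques, N m; "tool_pos": TCP position; "tool_rot": TCP orientation; "contact_force": force on the tool from outside, world axes, zero at the start; "wrist_torque": the same for the moment, N m; "opening": finger opening in m; "grip_force": force on a finger pad.
Only numpy, scipy, OpenCV 4.12 (cv2) and the standard library are available. Lean on these libraries where they do the work, as an engineer would, in place of code of your own. Each camera call takes 0.05 s, during which the arm holds its last target. There are 200 camera calls.

### The job

Make up the sampling kit: the square tray must end with exactly one small sample bottle, one banded pair of small Petri dishes, one capped tube and one slide mailer, each sitting level in a compartment of its own; keep what good pieces the tray already holds, add only the missing types, and leave the spare duplicates standing where they are on the bench. Every broken tube, on the bench or in the tray, goes into the hidden bin: push down the sprung flap in the top of the discard box, hold it open while you let the tube drop through, and let the flap spring shut again. Put no good piece in the discard box and do not disturb the large media bottle or the stack of large dishes.

Things in the scene. Friction and masses are not known exactly. Their poses are not given: they have to be found in the camera images.
- tray: kit tray, fixed to the bench: square, 212 mm, four open compartments (2 by 2) each 100 mm square inside, floor 2 mm thick, rim and dividers 4 mm thick with tops only 10 mm above the bench. Origin: centre of its underside, x and y along its sides; it may lie at any yaw. At the start two compartments, always side by side, may hold something (a good piece or a broken tube)
- tray_c0 (a point): centre of the floor of tray compartment 0 (c0 at tray +x +y, c1 at +x -y, c2 at -x -y, c3 at -x +y, 52 mm off the centre each way); axes as the tray's
- tray_c1 (a point): centre of the floor of tray compartment 1 (c0 at tray +x +y, c1 at +x -y, c2 at -x -y, c3 at -x +y, 52 mm off the centre each way); axes as the tray's
- tray_c2 (a point): centre of the floor of tray compartment 2 (c0 at tray +x +y, c1 at +x -y, c2 at -x -y, c3 at -x +y, 52 mm off the centre each way); axes as the tray's
- tray_c3 (a point): centre of the floor of tray compartment 3 (c0 at tray +x +y, c1 at +x -y, c2 at -x -y, c3 at -x +y, 52 mm off the centre each way); axes as the tray's
- bottle1: small glass sample bottle, standing: body 56 mm diameter to 60 mm height, narrowing to a screw cap 40 mm diameter from 69 to 96 mm height (overall 96 mm); about 140 g. Origin: centre of its underside, z up. One of two alike (bottle1, bottle2); starts on the bench
- bottle2: small glass sample bottle, standing: body 56 mm diameter to 60 mm height, narrowing to a screw cap 40 mm diameter from 69 to 96 mm height (overall 96 mm); about 140 g. Origin: centre of its underside, z up. One of two alike (bottle1, bottle2); starts on the bench or in the tray
- dishes1: pair of small Petri dishes stacked and banded together into one rigid round piece, 60 mm diameter, 32 mm high; about 60 g. Origin: centre of its underside, z up. One of two alike (dishes1, dishes2); starts on the bench
- dishes2: pair of small Petri dishes stacked and banded together into one rigid round piece, 60 mm diameter, 32 mm high; about 60 g. Origin: centre of its underside, z up. One of two alike (dishes1, dishes2); starts on the bench or in the tray
- tube1: intact culture tube standing on its foot: 30 mm diameter, foot 36 mm diameter to 16 mm height, screw cap 34 mm diameter from 87 to 115 mm height (overall 115 mm); about 70 g. Origin: centre of its underside, z up. One of two alike (tube1, tube2); starts on the bench
- tube2: intact culture tube standing on its foot: 30 mm diameter, foot 36 mm diameter to 16 mm height, screw cap 34 mm diameter from 87 to 115 mm height (overall 115 mm); about 70 g. Origin: centre of its underside, z up. One of two alike (tube1, tube2); starts on the bench or in the tray
- mailer1: slide mailer, a closed oblong plastic box lying flat, 85 mm long (its x) by 32 mm wide (its y) by 30 mm high; about 70 g. Origin: centre of its underside, z up. One of two alike (mailer1, mailer2); starts on the bench
- mailer2: slide mailer, a closed oblong plastic box lying flat, 85 mm long (its x) by 32 mm wide (its y) by 30 mm high; about 70 g. Origin: centre of its underside, z up. One of two alike (mailer1, mailer2); starts on the bench or in the tray
- broken0: broken culture tube, standing: 30 mm diameter stump without cap, solid to grip up to 62 mm height, jagged glass edge to 76 mm, foot 36 mm diameter to 16 mm height; about 60 g. Origin: centre of its underside, z up. May be absent; may be in the tray
- broken1: broken culture tube, standing: 30 mm diameter stump without cap, solid to grip up to 62 mm height, jagged glass edge to 76 mm, foot 36 mm diameter to 16 mm height; about 60 g. Origin: centre of its underside, z up. May be absent
- broken2: broken culture tube, standing: 30 mm diameter stump without cap, solid to grip up to 62 mm height, jagged glass edge to 76 mm, foot 36 mm diameter to 16 mm height; about 60 g. Origin: centre of its underside, z up. May be absent
- broken3: broken culture tube, standing: 30 mm diameter stump without cap, solid to grip up to 62 mm height, jagged glass edge to 76 mm, foot 36 mm diameter to 16 mm height; about 60 g. Origin: centre of its underside, z up. May be absent
- bin: discard box, fixed to the bench: closed grey box 170 (x) by 210 (y) by 220 mm high, hollow, the hidden bin inside, with a roof-shaped floor, ridge about 60 mm high under the middle of the slot. Origin: centre of its underside. Its top has one slot, 90 (x) by 150 mm (y), shut by the flap
- bin_slot (a point): centre of the slot, on the top face of the discard box (220 mm above the bench); x across the slot's short side toward the flap's hinge, y along its long side
- flap (a joint): the sprung steel flap, flush in the slot, 86 by 146 by 3 mm, hinged along the slot's +x long edge, swings down into the box: 0 shut, 1.35 fully down; the spring shuts it, pushing it down needs about 1 to 3 N. The weight of a broken tube does not open it far enough. Fingertips 50 mm below the top at the slot's centre hold it open about 1 rad, enough to let a broken tube fall past
- dish_stack: bystander: loose stack of large Petri dishes, 93 mm diameter, 75 mm high, at the far side of the bench. Origin: centre of its underside
- media_bottle: bystander: loose large media bottle, 86 mm diameter, 175 mm high, at the far side of the bench. Origin: centre of its underside

How it is judged:
At the end, for the whole second after the job is handed in: One piece of each type at rest in the tray, within 6 mm of the floor, tilt under 0.15 rad, one per compartment (within 50 mm of its centre); the other of each type upright outside the tray, under 90 mm from its start; all broken tubes in the discard box; flap under 0.1 rad (((x of bottle1 in the frame of tray between -0.106 and 0.106 m and y of bottle1 in the frame of tray between -0.106 and 0.106 m and z of bottle1 in the frame of tray between -0.003 and 0.008 m and angle between bottle1's own z axis and vertical below 0.15 rad and linear speed of bottle1 below 0.03 m/s and distance of bottle2 from where it was at the start of the episode below 0.09 m and angle between bottle2's own z axis and vertical below 0.2 rad and not (x of bottle2 in the frame of tray between -0.106 and 0.106 m and y of bottle2 in the frame of tray between -0.106 and 0.106 m and z of bottle2 in the frame of tray between -0.01 and 0.1 m)) or (x of bottle2 in the frame of tray between -0.106 and 0.106 m and y of bottle2 in the frame of tray between -0.106 and 0.106 m and z of bottle2 in the frame of tray between -0.003 and 0.008 m and angle between bottle2's own z axis and vertical below 0.15 rad and linear speed of bottle2 below 0.03 m/s and distance of bottle1 from where it was at the start of the episode below 0.09 m and angle between bottle1's own z axis and vertical below 0.2 rad and not (x of bottle1 in the frame of tray between -0.106 and 0.106 m and y of bottle1 in the frame of tray between -0.106 and 0.106 m and z of bottle1 in the frame of tray between -0.01 and 0.1 m))) and ((x of dishes1 in the frame of tray between -0.106 and 0.106 m and y of dishes1 in the frame of tray between -0.106 and 0.106 m and z of dishes1 in the frame of tray between -0.003 and 0.008 m and angle between dishes1's own z axis and vertical below 0.15 rad and linear speed of dishes1 below 0.03 m/s and distance of dishes2 from where it was at the start of the episode below 0.09 m and angle between dishes2's own z axis and vertical below 0.2 rad and not (x of dishes2 in the frame of tray between -0.106 and 0.106 m and y of dishes2 in the frame of tray between -0.106 and 0.106 m and z of dishes2 in the frame of tray between -0.01 and 0.1 m)) or (x of dishes2 in the frame of tray between -0.106 and 0.106 m and y of dishes2 in the frame of tray between -0.106 and 0.106 m and z of dishes2 in the frame of tray between -0.003 and 0.008 m and angle between dishes2's own z axis and vertical below 0.15 rad and linear speed of dishes2 below 0.03 m/s and distance of dishes1 from where it was at the start of the episode below 0.09 m and angle between dishes1's own z axis and vertical below 0.2 rad and not (x of dishes1 in the frame of tray between -0.106 and 0.106 m and y of dishes1 in the frame of tray between -0.106 and 0.106 m and z of dishes1 in the frame of tray between -0.01 and 0.1 m))) and ((x of tube1 in the frame of tray between -0.106 and 0.106 m and y of tube1 in the frame of tray between -0.106 and 0.106 m and z of tube1 in the frame of tray between -0.003 and 0.008 m and angle between tube1's own z axis and vertical below 0.15 rad and linear speed of tube1 below 0.03 m/s and distance of tube2 from where it was at the start of the episode below 0.09 m and angle between tube2's own z axis and vertical below 0.2 rad and not (x of tube2 in the frame of tray between -0.106 and 0.106 m and y of tube2 in the frame of tray between -0.106 and 0.106 m and z of tube2 in the frame of tray between -0.01 and 0.1 m)) or (x of tube2 in the frame of tray between -0.106 and 0.106 m and y of tube2 in the frame of tray between -0.106 and 0.106 m and z of tube2 in the frame of tray between -0.003 and 0.008 m and angle between tube2's own z axis and vertical below 0.15 rad and linear speed of tube2 below 0.03 m/s and distance of tube1 from where it was at the start of the episode below 0.09 m and angle between tube1's own z axis and vertical below 0.2 rad and not (x of tube1 in the frame of tray between -0.106 and 0.106 m and y of tube1 in the frame of tray between -0.106 and 0.106 m and z of tube1 in the frame of tray between -0.01 and 0.1 m))) and ((x of mailer1 in the frame of tray between -0.106 and 0.106 m and y of mailer1 in the frame of tray between -0.106 and 0.106 m and z of mailer1 in the frame of tray between -0.003 and 0.008 m and angle between mailer1's own z axis and vertical below 0.15 rad and linear speed of mailer1 below 0.03 m/s and distance of mailer2 from where it was at the start of the episode below 0.09 m and angle between mailer2's own z axis and vertical below 0.2 rad and not (x of mailer2 in the frame of tray between -0.106 and 0.106 m and y of mailer2 in the frame of tray between -0.106 and 0.106 m and z of mailer2 in the frame of tray between -0.01 and 0.1 m)) or (x of mailer2 in the frame of tray between -0.106 and 0.106 m and y of mailer2 in the frame of tray between -0.106 and 0.106 m and z of mailer2 in the frame of tray between -0.003 and 0.008 m and angle between mailer2's own z axis and vertical below 0.15 rad and linear speed of mailer2 below 0.03 m/s and distance of mailer1 from where it was at the start of the episode below 0.09 m and angle between mailer1's own z axis and vertical below 0.2 rad and not (x of mailer1 in the frame of tray between -0.106 and 0.106 m and y of mailer1 in the frame of tray between -0.106 and 0.106 m and z of mailer1 in the frame of tray between -0.01 and 0.1 m))) and horizontal distance between any of bottle1, bottle2, dishes1, dishes2, tube1, tube2, mailer1, mailer2 and tray_c0 below 0.05 m and horizontal distance between any of bottle1, bottle2, dishes1, dishes2, tube1, tube2, mailer1, mailer2 and tray_c1 below 0.05 m and horizontal distance between any of bottle1, bottle2, dishes1, dishes2, tube1, tube2, mailer1, mailer2 and tray_c2 below 0.05 m and horizontal distance between any of bottle1, bottle2, dishes1, dishes2, tube1, tube2, mailer1, mailer2 and tray_c3 below 0.05 m and x of broken0 in the frame of bin between -0.085 and 0.085 m and y of broken0 in the frame of bin between -0.105 and 0.105 m and z of broken0 in the frame of bin between -0.01 and 0.15 m and x of broken1 in the frame of bin between -0.085 and 0.085 m and y of broken1 in the frame of bin between -0.105 and 0.105 m and z of broken1 in the frame of bin between -0.01 and 0.15 m and x of broken2 in the frame of bin between -0.085 and 0.085 m and y of broken2 in the frame of bin between -0.105 and 0.105 m and z of broken2 in the frame of bin between -0.01 and 0.15 m and x of broken3 in the frame of bin between -0.085 and 0.085 m and y of broken3 in the frame of bin between -0.105 and 0.105 m and z of broken3 in the frame of bin between -0.01 and 0.15 m and value of joint flap below 0.1 rad); the robot touches nothing.
It fails at once if the stack of large dishes or the large media bottle is disturbed (moved more than 30 mm) (distance of any of dish_stack, media_bottle from where it was at the start of the episode above 0.03 m).
It fails at once if a good piece is dropped into the discard box ((x of bottle1 in the frame of bin between -0.08 and 0.08 m and y of bottle1 in the frame of bin between -0.1 and 0.1 m and z of bottle1 in the frame of bin between -0.01 and 0.15 m) or (x of bottle2 in the frame of bin between -0.08 and 0.08 m and y of bottle2 in the frame of bin between -0.1 and 0.1 m and z of bottle2 in the frame of bin between -0.01 and 0.15 m) or (x of dishes1 in the frame of bin between -0.08 and 0.08 m and y of dishes1 in the frame of bin between -0.1 and 0.1 m and z of dishes1 in the frame of bin between -0.01 and 0.15 m) or (x of dishes2 in the frame of bin between -0.08 and 0.08 m and y of dishes2 in the frame of bin between -0.1 and 0.1 m and z of dishes2 in the frame of bin between -0.01 and 0.15 m) or (x of tube1 in the frame of bin between -0.08 and 0.08 m and y of tube1 in the frame of bin between -0.1 and 0.1 m and z of tube1 in the frame of bin between -0.01 and 0.15 m) or (x of tube2 in the frame of bin between -0.08 and 0.08 m and y of tube2 in the frame of bin between -0.1 and 0.1 m and z of tube2 in the frame of bin between -0.01 and 0.15 m) or (x of mailer1 in the frame of bin between -0.08 and 0.08 m and y of mailer1 in the frame of bin between -0.1 and 0.1 m and z of mailer1 in the frame of bin between -0.01 and 0.15 m) or (x of mailer2 in the frame of bin between -0.08 and 0.08 m and y of mailer2 in the frame of bin between -0.1 and 0.1 m and z of mailer2 in the frame of bin between -0.01 and 0.15 m)).
Of broken0, broken1, broken2, broken3 only 3 to 4 are there at a start; the rules pass over those that are not, and their reading is None.
At some moment in a run one of bottle1, dishes1, mailer1 may be knocked a few centimetres aside while the robot is not near it.
It also fails if it takes over 210 s, if anything falls off the work surface, if the arm or the gripper's body presses on something with over 40 N, if the wrist force passes 120 N, or if a joint passes its speed limit or range.

## Working session

There is one attempt and no reset: what is moved stays moved. The work goes in short steps, Python scripts to look and compute and a tool call to move; the robot and the scene stay as the last step left them, time stands still between calls to the robot, and variables do not carry over. Pictures are saved under pics/ and viewed, at most 14 in all, crops included, and the job is handed in when it is done.

```bash
ls; mkdir -p pics
```

Run:
```python
from station import ctrl, get_image, camera_params
import cv2,numpy as np
for n in("scene","top"):
    im=get_image(n); cv2.imwrite(f"pics/{n}0.png",im[:,:,::-1]); 
    p=camera_params(n); print(n,p['fx'],p['fy'],p['cx'],p['cy']);print(np.round(p['T'],3))
o=ctrl.get_obs();print(o)
```

```text
pics
station.py
scene 394.5659786559396 394.5659786559396 256.77315906777415 188.11957873916836
[[-0.365  0.554 -0.748  1.426]
 [ 0.931  0.223 -0.289  0.302]
 [ 0.007 -0.802 -0.597  0.809]
 [ 0.     0.     0.     1.   ]]
top 475.9812102028479 475.9812102028479 250.09693430276448 187.76413569791626
[[-0.026 -0.989  0.145  0.397]
 [-1.     0.027  0.002 -0.032]
 [-0.006 -0.145 -0.989  1.463]
 [ 0.     0.     0.     1.   ]]
{'t': 0.1, 'q': array([ 1.11198706e+00,  5.32915832e-02,  1.61415724e+00,  5.09978609e-06,
        1.47601707e+00, -1.19008377e-01]), 'dq': array([-0.00032234, -0.00259423, -0.00261244, -0.00202209,  0.00151262,
        0.00052998]), 'effort': array([ 1.59613438e-05, -3.94904137e+01, -3.71361852e+01, -1.02973577e-04,
        3.91925001e-03,  2.04844679e-05]), 'tool_pos': array([0.20806186, 0.58874894, 0.23018518]), 'tool_rot': array([-5.31103255e-01, -3.09582658e+00,  2.81777442e-03]), 'contact_force': array([-0.16967964,  0.70697688, -0.33876162]), 'wrist_torque': array([0.02188148, 0.00605181, 0.01294264]), 'grip_force': 0.0, 'opening': 0.08525485688902339}
```

View pics/scene0.png

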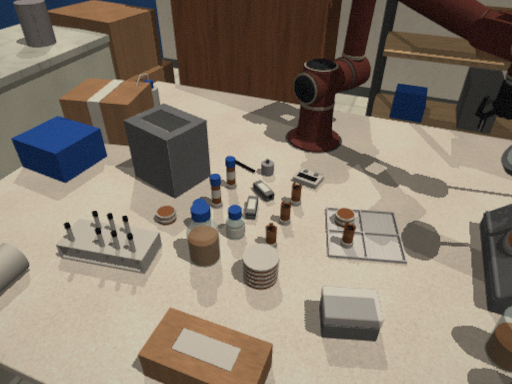

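View pics/top0.png

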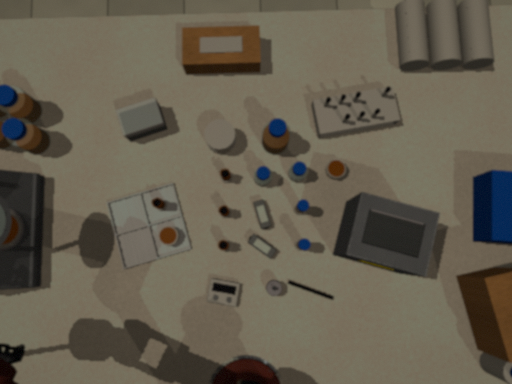

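The top view shows 4 broken tubes: (225,175), (225,211), (224,245), and one in the tray at (160,203). It also shows:
- bottles at (263,176) and (299,171)
- capped tubes at (303,207) and (304,245)
- mailers at (263,213) and (263,245)
- dishes at (337,170), with a second pair already in the tray at (169,236)
- the bin slot at about (391,233)

I'll zoom in to get exact pixels.

Run:
```python
import cv2
a=cv2.imread("pics/top0.png");b=cv2.imread("pics/scene0.png")
def crop(im,x0,y0,x1,y1,s,f):
    c=cv2.resize(im[y0:y1,x0:x1],None,fx=s,fy=s,interpolation=cv2.INTER_CUBIC)
    c=cv2.convertScaleAbs(c,alpha=1.25,beta=10)
    for x in range((x0//20+1)*20,x1,20): cv2.line(c,(int((x-x0+.5)*s),0),(int((x-x0+.5)*s),6),(0,0,255),1); cv2.putText(c,str(x),(int((x-x0)*s)-10,16),0,.35,(0,0,255))
    for y in range((y0//20+1)*20,y1,20): cv2.line(c,(0,int((y-y0+.5)*s)),(6,int((y-y0+.5)*s)),(0,0,255),1); cv2.putText(c,str(y),(8,int((y-y0)*s)+4),0,.35,(0,0,255))
    cv2.imwrite(f,c)
crop(a,100,115,300,275,4,"pics/tc1.png")
crop(a,250,150,450,290,4,"pics/tc2.png")
crop(b,110,95,310,245,4,"pics/sc1.png")
crop(b,230,150,410,270,4.4,"pics/sc2.png")
```

```text
(no output)
```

View pics/tc1.png

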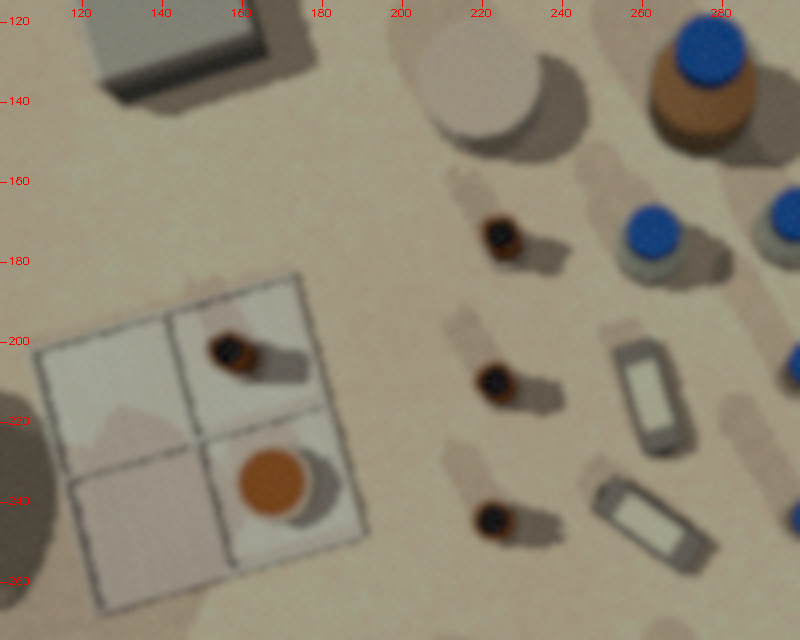

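View pics/tc2.png

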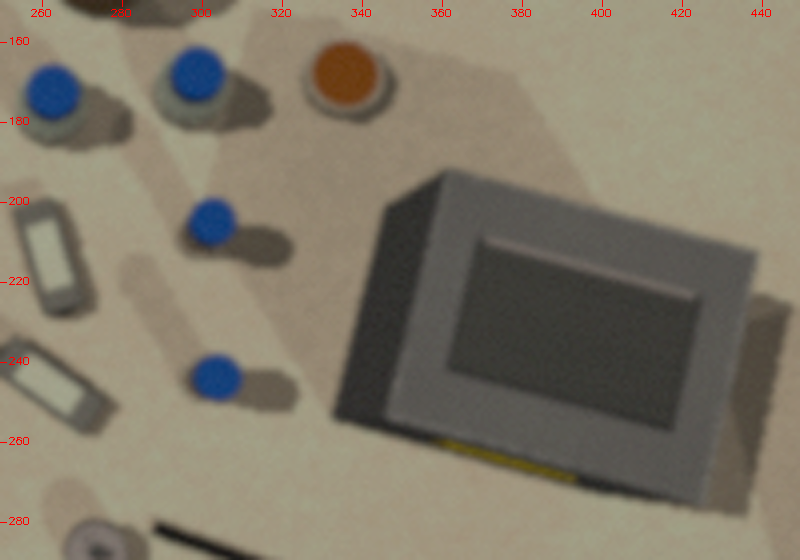

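View pics/sc1.png

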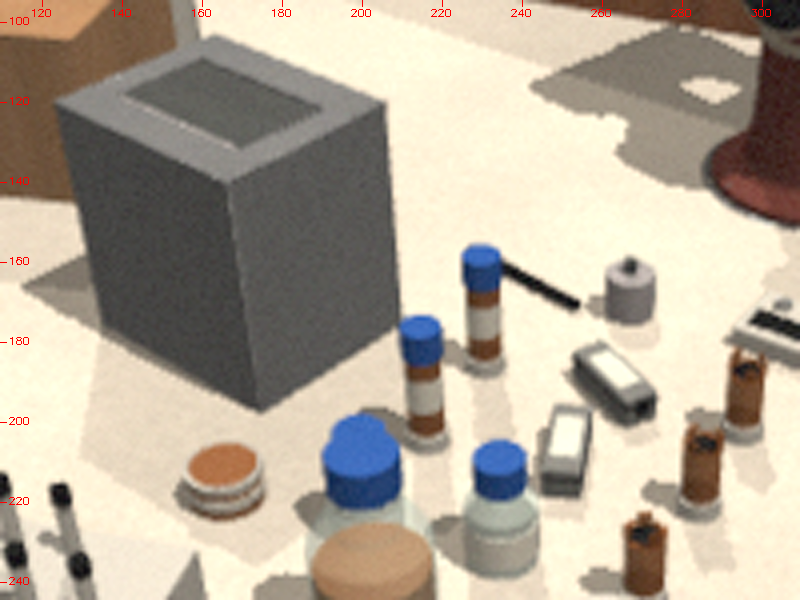

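View pics/sc2.png

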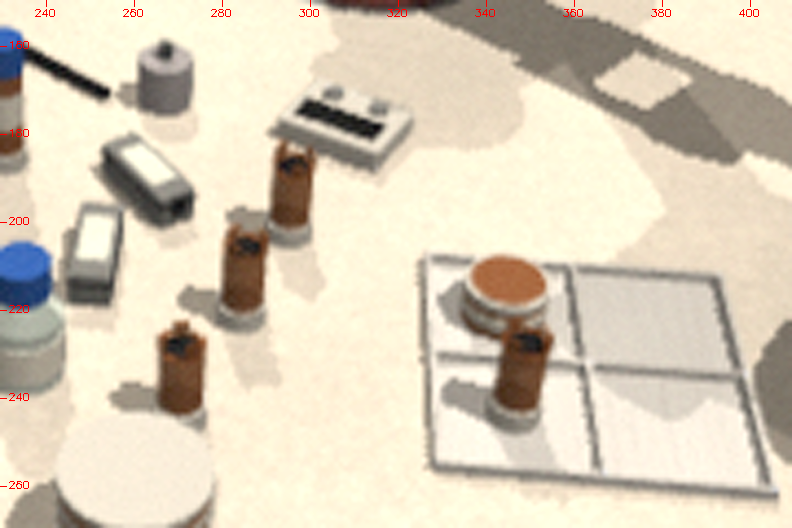

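The crops give clear pixel positions in both views for every piece I need, including the tray corners and slot corners. A pale hinge line shows along the slot's far (+x world) edge. Next I'll triangulate and set up helpers.

Create h.py:
```python
import numpy as np, cv2
from scipy.spatial.transform import Rotation as R
from station import ctrl, get_image, camera_params
P={n:camera_params(n) for n in("scene","top")}
def ray(n,uv):
    p=P[n]; d=np.array([(uv[0]-p['cx'])/p['fx'],(uv[1]-p['cy'])/p['fy'],1.])
    return p['T'][:3,3], p['T'][:3,:3]@d
def atz(n,uv,z): o,d=ray(n,uv); return o+d*(z-o[2])/d[2]
def tri(a,b):  # top pixel, scene pixel
    o1,d1=ray("top",a); o2,d2=ray("scene",b)
    s=np.linalg.lstsq(np.c_[d1,-d2],o2-o1,rcond=None)[0]
    p,q=o1+s[0]*d1,o2+s[1]*d2; return (p+q)/2,np.linalg.norm(p-q)
def proj(n,X):
    p=P[n]; c=p['T'][:3,:3].T@(np.asarray(X)-p['T'][:3,3]); return p['cx']+p['fx']*c[0]/c[2],p['cy']+p['fy']*c[1]/c[2]
def goto(x,y,z,yaw):
    """shift+turn in tool axes to TCP (x,y,z), pointing down, closing line at world angle yaw (mod pi)"""
    o=ctrl.get_obs(); R0=R.from_rotvec(o['tool_rot']); best=None
    for k in(0,1):
        c=np.array([np.cos(yaw+k*np.pi),np.sin(yaw+k*np.pi),0]); zz=np.array([0,0,-1.])
        Rt=R.from_matrix(np.c_[np.cross(c,zz),c,zz]); rv=(R0.inv()*Rt).as_rotvec()
        q6=o['q'][5]+rv[2]-(np.arctan2(y,x)-o['q'][0])*-1*-1
        print("  d",np.round(R0.inv().apply(np.array([x,y,z])-o['tool_pos']),4),"rot",np.round(rv,3),"q6~",round(q6,2))
    print("  dist",round(float(np.linalg.norm(np.array([x,y,z])-o['tool_pos'])),3),"t",round(o['t'],2),"q",np.round(o['q'],2))
```

Run:
```python
from h import *
t1=lambda u,v:(100+u/4-.5,115+v/4-.5); t2=lambda u,v:(250+u/4-.5,150+v/4-.5)
s1=lambda u,v:(110+u/4-.5,95+v/4-.5); s2=lambda u,v:(230+u/4.4-.5,150+v/4.4-.5)
for n,a,b,z in [("brT",t1(230,350),s2(530,341),.067),("brA",t1(501,234),s2(183,343),.065),("brB",t1(495,382),s2(247,245),.065),("brC",t1(493,520),s2(292,163),.065),
 ("dishT",t1(272,482),s2(508,281),.034),("dishB",t2(345,73),s1(225,465),.032),("botL",t1(653,231),s1(499,455),.096),("botR",t2(197,73),s1(358,428),.096),
 ("tubF",t2(212,221),s1(421,325),.115),("tubN",t2(217,377),s1(481,253),.115),("M1",t1(650,395),s1(567,432),.03),("M2",t1(648,522),s1(617,374),.03),("trayc",t1(200,440),s2(588,367),.01)]:
    X,e=tri(a,b); print(n,np.round(X,4),"gap",round(e,4),"at known z",np.round(atz("top",a,z)[:2],4))
tc=[atz("top",t1(*c),.01)[:2] for c in[(36,351),(296,274),(367,536),(102,614)]]
print("tray",np.round(tc,3),np.mean(tc,0),[np.linalg.norm(tc[i]-tc[i-1]).round(3) for i in range(4)],"ang",[np.arctan2(*(tc[i]-tc[i-1])[::-1]).round(3) for i in range(4)])
sc=[atz("top",t2(*c),.22)[:2] for c in[(485,235),(698,295),(672,431),(447,370)]]
print("slot",np.round(sc,3),np.mean(sc,0),[np.linalg.norm(sc[i]-sc[i-1]).round(3) for i in range(4)],"ang",[np.arctan2(*(sc[i]-sc[i-1])[::-1]).round(3) for i in range(4)])
print("slot tri",tri(np.mean([t2(485,235),t2(698,295),t2(672,431),t2(447,370)],0),np.mean([s1(125,93),s1(237,147),s1(322,106),s1(203,58)],0)))
for n,a,b in[("M1",(640,360.5),(660,428.5)),("M2",(620,500),(676,544))]:
    v=(atz("top",t1(*b),.03)-atz("top",t1(*a),.03))[:2]; print(n,"long ang",np.arctan2(v[1],v[0]))
goto(.6,.2,.2,0)
```

```text
brT [0.5673 0.2489 0.0659] gap 0.003 at known z [0.5675 0.2471]
brA [0.6493 0.0458 0.0648] gap 0.0006 at known z [0.6493 0.0455]
brB [0.5388 0.0524 0.0632] gap 0.0007 at known z [0.5387 0.052 ]
brC [0.4379 0.0547 0.0641] gap 0.0012 at known z [0.4377 0.0553]
dishT [0.4714 0.2223 0.0317] gap 0.0003 at known z [0.4712 0.2221]
dishB [ 0.6622 -0.2914  0.0305] gap 0.0016 at known z [ 0.6623 -0.2919]
botL [ 0.6433 -0.0674  0.0947] gap 0.0008 at known z [ 0.643 -0.067]
botR [ 0.654  -0.1734  0.0954] gap 0.002 at known z [ 0.6534 -0.1724]
tubF [ 0.5429 -0.1772  0.1134] gap 0.0007 at known z [ 0.5426 -0.1767]
tubN [ 0.4327 -0.1764  0.1143] gap 0.0016 at known z [ 0.4324 -0.1756]
M1 [ 0.529  -0.0624  0.0319] gap 0.0004 at known z [ 0.5293 -0.0627]
M2 [ 0.4339 -0.0572  0.0246] gap 0.0026 at known z [ 0.4342 -0.0583]
trayc [0.506  0.2852 0.0027] gap 0.0045 at known z [0.5059 0.2813]
tray [[0.578 0.408]
 [0.632 0.208]
 [0.43  0.154]
 [0.377 0.355]] [0.50408921 0.28111034] [np.float64(0.208), np.float64(0.208), np.float64(0.209), np.float64(0.207)] ang [np.float64(0.259), np.float64(-1.305), np.float64(-2.884), np.float64(1.83)]
slot [[ 0.517 -0.344]
 [ 0.474 -0.48 ]
 [ 0.387 -0.456]
 [ 0.43  -0.313]] [ 0.4523121  -0.39809191] [np.float64(0.092), np.float64(0.143), np.float64(0.09), np.float64(0.149)] ang [np.float64(-0.333), np.float64(-1.876), np.float64(2.876), np.float64(1.278)]
slot tri (array([ 0.4515148 , -0.39731647,  0.21919824]), np.float64(0.0024167199690757896))
M1 long ang -2.8859606252045893
M2 long ang -2.2611382387383987
  d [-0.4991 -0.2358  0.0305] rot [-2.000e-03  1.000e-03  1.231e+00] q6~ 1.9
  d [-0.4991 -0.2358  0.0305] rot [-1.000e-03 -2.000e-03 -1.911e+00] q6~ -1.24
  dist 0.553 t 0.1 q [ 1.11  0.05  1.61  0.    1.48 -0.12]
```

Triangulated heights match the text: caps at 0.095 and 0.114, stumps at 0.064, slot at 0.219. First move is the broken tube in the tray. I'll use the slot's closing line (yaw 1.27) for the grasp so no turn is needed at the bin.

```bash
sed -i "s/-(np.arctan2(y,x)-o\['q'\]\[0\])\*-1\*-1/+np.arctan2(y,x)-o['q'][0]/" h.py
```

Run:
```python
from h import *
goto(.567,.248,.15,1.27)
goto(.567,.248,.024,1.27)
```

```text
d [-0.452  -0.2015  0.0805] rot [-0.002 -0.    -0.039] q6~ -0.86
  d [-0.452  -0.2015  0.0805] rot [-0.000e+00  3.000e-03  3.103e+00] q6~ 2.28
  dist 0.501 t 0.1 q [ 1.11  0.05  1.61  0.    1.48 -0.12]
  d [-0.452  -0.2012  0.2065] rot [-0.002 -0.    -0.039] q6~ -0.86
  d [-0.452  -0.2012  0.2065] rot [-0.000e+00  3.000e-03  3.103e+00] q6~ 2.28
  dist 0.536 t 0.1 q [ 1.11  0.05  1.61  0.    1.48 -0.12]
```

The manual's scale: turns go in shares of 360 degrees. Converting my numbers, -0.039 rad / 6.2832 = -0.0062.

Call:
creep_tool(ticks=[[0.06, [-0.452, -0.2015, 0.08], [0, 0, -0.0062]], [0.06, [-0.452, -0.2015, 0.08], [0, 0, -0.0062]], [0.06, [-0.452, -0.2015, 0.08], [0, 0, -0.0062]], [0.06, [-0.452, -0.2015, 0.08], [0, 0, -0.0062]], [0.06, [-0.452, -0.2015, 0.08], [0, 0, -0.0062]], [0.06, [-0.452, -0.2015, 0.08], [0, 0, -0.0062]], [0.06, [-0.452, -0.2015, 0.08], [0, 0, -0.0062]], [0.06, [-0.452, -0.2015, 0.08], [0, 0, -0.0062]], [0.06, [-0.452, -0.2015, 0.08], [0, 0, -0.0062]], [0.06, [-0.452, -0.2015, 0.08], [0, 0, -0.0062]], [0.06, [-0.452, -0.2015, 0.08], [0, 0, -0.0062]], [0.06, [-0.452, -0.2015, 0.08], [0, 0, -0.0062]], [0.06, [-0.452, -0.2015, 0.08], [0, 0, -0.0062]], [0.06, [-0.452, -0.2015, 0.08], [0, 0, -0.0062]], [0.06, [-0.452, -0.2015, 0.08], [0, 0, -0.0062]]], squeeze=40)

```text
t: 1.35
tool_pos: [0.5668, 0.2486, 0.1507]
tool_rot: [-0.471, -3.105, 0.0]
contact_force: [0.6, -0.0, 0.4]
opening: 0.06
grip_force: 0.0
```

```bash
python3 -c "
from h import *
goto(.567,.248,.024,1.27)"
```

```text
  d [-0.0006 -0.0005  0.1267] rot [-0.    -0.001 -0.001] q6~ -0.86
  d [-0.0006 -0.0005  0.1267] rot [-2.000e-03  1.000e-03  3.141e+00] q6~ 2.28
  dist 0.127 t 1.35 q [ 0.29  0.1   1.7   0.    1.34 -0.98]
```

Accurate. Next: down, close, lift.

Call:
creep_tool(ticks=[[0.06, [0, 0, 0.04], [0, 0, 0]], [0.06, [0, 0, 0.08], [0, 0, 0]], [0.06, [0, 0, 0.11], [0, 0, 0]], [0.06, [0, 0, 0.127], [0, 0, 0]], [0.06, [0, 0, 0.127], [0, 0, 0]], [0.02, [0, 0, 0.127], [0, 0, 0]], [0.02, [0, 0, 0.127], [0, 0, 0]], [0.02, [0, 0, 0.127], [0, 0, 0]], [0.02, [0, 0, 0.127], [0, 0, 0]], [0.02, [0, 0, 0.127], [0, 0, 0]], [0.02, [0, 0, 0.127], [0, 0, 0]], [0.02, [0, 0, 0.1], [0, 0, 0]], [0.02, [0, 0, 0.06], [0, 0, 0]], [0.02, [0, 0, 0.02], [0, 0, 0]], [0.02, [0, 0, -0.03], [0, 0, 0]], [0.02, [0, 0, -0.08], [0, 0, 0]], [0.02, [0, 0, -0.13], [0, 0, 0]], [0.02, [0, 0, -0.13], [0, 0, 0]]], squeeze=40)

```text
t: 2.85
tool_pos: [0.5685, 0.2489, 0.288]
tool_rot: [0.47, 3.099, 0.005]
contact_force: [0.6, 0.3, 0.6]
opening: 0.0291
grip_force: 39.6
```

```bash
python3 -c "
from h import *
goto(.452,-.398,.28,1.27)
goto(.452,-.398,.158,1.27)"
```

```text
  d [-0.0804 -0.6524  0.0057] rot [ 0.004  0.007 -0.   ] q6~ -1.99
  d [-0.0804 -0.6524  0.0057] rot [ 0.01  -0.007  3.141] q6~ 1.15
  dist 0.657 t 2.85 q [ 0.29  0.01  1.56 -0.    1.56 -0.98]
  d [-0.0796 -0.6529  0.1277] rot [ 0.004  0.007 -0.   ] q6~ -1.99
  d [-0.0796 -0.6529  0.1277] rot [ 0.01  -0.007  3.141] q6~ 1.15
  dist 0.67 t 2.85 q [ 0.29  0.01  1.56 -0.    1.56 -0.98]
```

Call:
creep_tool(ticks=[[0.02, [-0.08, -0.652, 0], [0, 0, 0]], [0.02, [-0.08, -0.652, 0], [0, 0, 0]], [0.02, [-0.08, -0.652, 0], [0, 0, 0]], [0.02, [-0.08, -0.652, 0], [0, 0, 0]], [0.02, [-0.08, -0.652, 0], [0, 0, 0]], [0.02, [-0.08, -0.652, 0], [0, 0, 0]], [0.02, [-0.08, -0.652, 0], [0, 0, 0]], [0.02, [-0.08, -0.652, 0], [0, 0, 0]], [0.02, [-0.08, -0.652, 0], [0, 0, 0]], [0.02, [-0.08, -0.652, 0], [0, 0, 0]], [0.02, [-0.08, -0.652, 0], [0, 0, 0]], [0.02, [-0.08, -0.652, 0], [0, 0, 0]], [0.02, [-0.08, -0.652, 0], [0, 0, 0]], [0.02, [-0.08, -0.652, 0], [0, 0, 0]], [0.02, [-0.08, -0.652, 0], [0, 0, 0]], [0.02, [-0.08, -0.652, 0], [0, 0, 0]], [0.02, [-0.08, -0.652, 0], [0, 0, 0]], [0.02, [-0.08, -0.652, 0], [0, 0, 0]], [0.02, [-0.08, -0.652, 0], [0, 0, 0]]])

```text
t: 4.43
tool_pos: [0.4505, -0.3974, 0.2813]
tool_rot: [-0.471, -3.106, -0.001]
contact_force: [0.5, -0.4, -0.4]
opening: 0.0289
grip_force: 39.8
```

```bash
python3 -c "
from h import *
goto(.452,-.398,.158,1.27)"
```

```text
  d [-0.0017 -0.0002  0.1233] rot [ 0.001 -0.    -0.   ] q6~ -1.99
  d [-0.0017 -0.0002  0.1233] rot [-0.000e+00 -1.000e-03  3.141e+00] q6~ 1.15
  dist 0.123 t 4.43 q [-0.85 -0.03  1.61  0.    1.56 -2.12]
```

Call:
creep_tool(ticks=[[0.02, [0, 0, 0.03], [0, 0, 0]], [0.02, [0, 0, 0.05], [0, 0, 0]], [0.02, [0, 0, 0.07], [0, 0, 0]], [0.02, [0, 0, 0.09], [0, 0, 0]], [0.02, [0, 0, 0.11], [0, 0, 0]], [0.02, [0, 0, 0.123], [0, 0, 0]], [0.02, [0, 0, 0.123], [0, 0, 0]], [0.02, [0, 0, 0.123], [0, 0, 0]]])

```text
t: 5.1
tool_pos: [0.4503, -0.3963, 0.1575]
tool_rot: [-0.468, -3.104, -0.003]
contact_force: [-1.5, 1.0, -1.7]
opening: 0.0291
grip_force: 39.8
```

Run:
```python
from h import *
a=get_image("top")[150:290,300:450];b=get_image("scene")[60:200,90:240]
cv2.imwrite("pics/bin1.png",cv2.resize(np.hstack([a,b]),None,fx=2.6,fy=2.6)[:,:,::-1])
```

```text
(no output)
```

View pics/bin1.png

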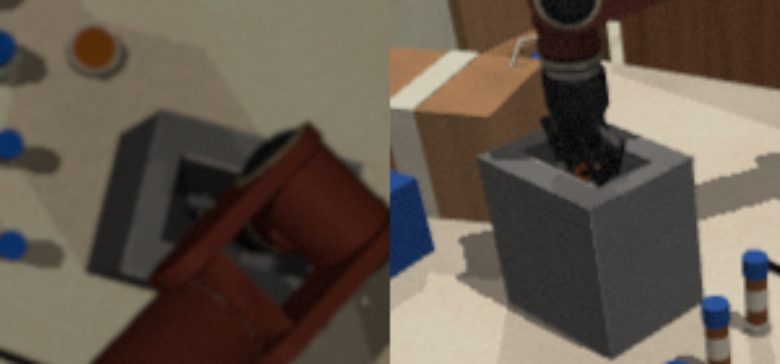

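The tube is in the slot with the flap pushed open. The lateral force points toward −x, so the hinge is on the far side, as assumed. Releasing now.

Call:
creep_tool(ticks=[[0.065, [0, 0, 0], [0, 0, 0]], [0.065, [0, 0, 0], [0, 0, 0]], [0.065, [0, 0, 0], [0, 0, 0]], [0.065, [0, 0, 0], [0, 0, 0]], [0.065, [0, 0, 0], [0, 0, 0]], [0.065, [0, 0, 0], [0, 0, 0]], [0.065, [0, 0, 0], [0, 0, 0]], [0.065, [0, 0, 0], [0, 0, 0]]])

```text
t: 5.87
tool_pos: [0.4507, -0.3978, 0.1585]
tool_rot: [0.471, 3.106, -0.0]
contact_force: [-0.3, 0.5, 1.3]
opening: 0.0648
grip_force: 0.6
```

Call:
creep_tool(ticks=[[0.065, [0, 0, -0.03], [0, 0, 0]], [0.065, [0, 0, -0.07], [0, 0, 0]], [0.065, [0, 0, -0.11], [0, 0, 0]], [0.065, [0, 0, -0.12], [0, 0, 0]], [0.065, [0, 0, -0.12], [0, 0, 0]]])

```text
t: 6.28
tool_pos: [0.4522, -0.3994, 0.2841]
tool_rot: [0.469, 3.099, -0.009]
contact_force: [-0.3, 0.6, 0.3]
opening: 0.0648
grip_force: 0.0
```

Run:
```python
from h import *
b=get_image("scene")[60:200,90:240];cv2.imwrite("pics/bin2.png",cv2.resize(b,None,fx=2.6,fy=2.6)[:,:,::-1])
goto(.438,.0547,.17,1.27); goto(.438,.0547,.022,1.27)
```

```text
  d [0.1474 0.4291 0.1091] rot [-0.002  0.004  0.   ] q6~ -1.15
  d [0.1474 0.4291 0.1091] rot [-6.000e-03 -3.000e-03 -3.141e+00] q6~ -4.29
  dist 0.467 t 6.33 q [-0.85 -0.03  1.61  0.    1.55 -2.12]
  d [0.148  0.4294 0.2571] rot [-0.002  0.004  0.   ] q6~ -1.15
  d [0.148  0.4294 0.2571] rot [-6.000e-03 -3.000e-03 -3.141e+00] q6~ -4.29
  dist 0.522 t 6.33 q [-0.85 -0.03  1.61  0.    1.55 -2.12]
```

View pics/bin2.png

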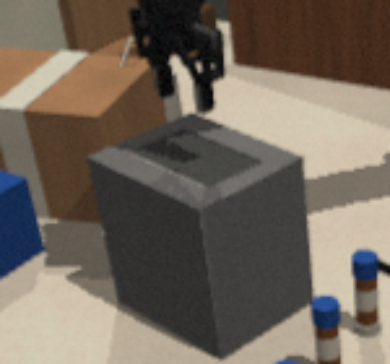

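The tube has dropped and the flap is shut again; the dark patch on it is the gripper's shadow. Next is broken tube C.

Call:
creep_tool(ticks=[[0.06, [0.147, 0.429, 0.109], [0, 0, 0]], [0.06, [0.147, 0.429, 0.109], [0, 0, 0]], [0.06, [0.147, 0.429, 0.109], [0, 0, 0]], [0.06, [0.147, 0.429, 0.109], [0, 0, 0]], [0.06, [0.147, 0.429, 0.109], [0, 0, 0]], [0.06, [0.147, 0.429, 0.109], [0, 0, 0]], [0.06, [0.147, 0.429, 0.109], [0, 0, 0]], [0.06, [0.147, 0.429, 0.109], [0, 0, 0]], [0.06, [0.147, 0.429, 0.109], [0, 0, 0]], [0.06, [0.147, 0.429, 0.109], [0, 0, 0]], [0.06, [0.147, 0.429, 0.109], [0, 0, 0]], [0.06, [0.147, 0.429, 0.109], [0, 0, 0]], [0.06, [0.147, 0.429, 0.109], [0, 0, 0]], [0.06, [0.147, 0.429, 0.109], [0, 0, 0]], [0.06, [0.147, 0.429, 0.109], [0, 0, 0]]])

```text
t: 7.58
tool_pos: [0.4371, 0.0544, 0.1688]
tool_rot: [-0.473, -3.105, 0.001]
contact_force: [0.2, 0.4, 0.6]
opening: 0.0597
grip_force: 0.0
```

```bash
python3 -c "
from h import *
goto(.438,.0547,.022,1.27)"
```

```text
  d [-0.0009  0.0006  0.1468] rot [-0.001 -0.001 -0.001] q6~ -1.15
  d [-0.0009  0.0006  0.1468] rot [-1.00e-03  1.00e-03  3.14e+00] q6~ 2.0
  dist 0.147 t 7.58 q [-0.05 -0.37  2.09 -0.    1.42 -1.31]
```

Call:
creep_tool(ticks=[[0.06, [0, 0, 0.04], [0, 0, 0]], [0.06, [0, 0, 0.08], [0, 0, 0]], [0.06, [0, 0, 0.12], [0, 0, 0]], [0.06, [0, 0, 0.147], [0, 0, 0]], [0.06, [0, 0, 0.147], [0, 0, 0]], [0.02, [0, 0, 0.147], [0, 0, 0]], [0.02, [0, 0, 0.147], [0, 0, 0]], [0.02, [0, 0, 0.147], [0, 0, 0]], [0.02, [0, 0, 0.147], [0, 0, 0]], [0.02, [0, 0, 0.147], [0, 0, 0]], [0.02, [0, 0, 0.147], [0, 0, 0]], [0.02, [0, 0, 0.11], [0, 0, 0]], [0.02, [0, 0, 0.07], [0, 0, 0]], [0.02, [0, 0, 0.03], [0, 0, 0]], [0.02, [0, 0, -0.01], [0, 0, 0]], [0.02, [0, 0, -0.05], [0, 0, 0]], [0.02, [0, 0, -0.09], [0, 0, 0]], [0.02, [0, 0, -0.115], [0, 0, 0]], [0.02, [0, 0, -0.115], [0, 0, 0]]])

```text
t: 9.17
tool_pos: [0.44, 0.0556, 0.293]
tool_rot: [0.468, 3.092, 0.003]
contact_force: [-0.1, -0.5, -0.8]
opening: 0.0289
grip_force: 39.8
```

```bash
python3 -c "
from h import *
goto(.452,-.398,.282,1.27)"
```

```text
  d [-0.1455 -0.4297  0.0114] rot [0.004 0.014 0.   ] q6~ -1.99
  d [-0.1455 -0.4297  0.0114] rot [-0.021  0.006 -3.141] q6~ -5.13
  dist 0.454 t 9.17 q [-0.04 -0.44  1.94  0.    1.63 -1.31]
```

Call:
creep_tool(ticks=[[0.02, [-0.147, -0.43, 0], [0, 0, 0]], [0.02, [-0.147, -0.43, 0], [0, 0, 0]], [0.02, [-0.147, -0.43, 0], [0, 0, 0]], [0.02, [-0.147, -0.43, 0], [0, 0, 0]], [0.02, [-0.147, -0.43, 0], [0, 0, 0]], [0.02, [-0.147, -0.43, 0], [0, 0, 0]], [0.02, [-0.147, -0.43, 0], [0, 0, 0]], [0.02, [-0.147, -0.43, 0], [0, 0, 0]], [0.02, [-0.147, -0.43, 0], [0, 0, 0]], [0.02, [-0.147, -0.43, 0], [0, 0, 0]], [0.02, [-0.147, -0.43, 0], [0, 0, 0]], [0.02, [-0.147, -0.43, 0], [0, 0, 0]], [0.02, [-0.147, -0.43, 0], [0, 0, 0]], [0.02, [-0.147, -0.43, 0], [0, 0, 0]], [0.02, [-0.147, -0.43, 0], [0, 0, 0]]])

```text
t: 10.42
tool_pos: [0.4504, -0.3976, 0.2843]
tool_rot: [0.469, 3.106, 0.001]
contact_force: [0.0, 0.1, -0.0]
opening: 0.0291
grip_force: 40.0
```

```bash
python3 -c "
from h import *
goto(.452,-.398,.158,1.27)"
```

```text
  d [-0.0017  0.      0.1263] rot [ 0.    -0.     0.001] q6~ -1.99
  d [-0.0017  0.      0.1263] rot [ 0.00e+00  1.00e-03 -3.14e+00] q6~ -5.13
  dist 0.126 t 10.42 q [-0.85 -0.03  1.61  0.    1.56 -2.12]
```

Call:
creep_tool(ticks=[[0.02, [-0.001, 0, 0.03], [0, 0, 0]], [0.02, [-0.001, 0, 0.06], [0, 0, 0]], [0.02, [-0.001, 0, 0.08], [0, 0, 0]], [0.02, [-0.001, 0, 0.1], [0, 0, 0]], [0.02, [-0.001, 0, 0.12], [0, 0, 0]], [0.02, [-0.001, 0, 0.126], [0, 0, 0]], [0.02, [-0.001, 0, 0.126], [0, 0, 0]], [0.065, [-0.001, 0, 0.126], [0, 0, 0]], [0.065, [-0.001, 0, 0.126], [0, 0, 0]], [0.065, [-0.001, 0, 0.126], [0, 0, 0]], [0.065, [-0.001, 0, 0.126], [0, 0, 0]], [0.065, [-0.001, 0, 0.126], [0, 0, 0]], [0.065, [-0.001, 0, 0.126], [0, 0, 0]], [0.065, [-0.001, 0, 0.126], [0, 0, 0]], [0.065, [-0.001, 0, 0.126], [0, 0, 0]], [0.065, [0, 0, 0.09], [0, 0, 0]], [0.065, [0, 0, 0.05], [0, 0, 0]], [0.065, [0, 0, 0.01], [0, 0, 0]], [0.065, [0, 0, 0], [0, 0, 0]], [0.065, [0, 0, 0], [0, 0, 0]]])

```text
t: 12.08
tool_pos: [0.4518, -0.4003, 0.2901]
tool_rot: [0.469, 3.099, -0.009]
contact_force: [-0.9, -0.7, 0.7]
opening: 0.065
grip_force: 0.0
```

```bash
python3 -c "
from h import *
goto(.5388,.0522,.17,1.27)"
```

```text
  d [0.052  0.4585 0.1175] rot [-0.005  0.008  0.   ] q6~ -1.17
  d [0.052  0.4585 0.1175] rot [-0.013 -0.008 -3.141] q6~ -4.31
  dist 0.476 t 12.08 q [-0.85 -0.03  1.6   0.    1.56 -2.12]
```

Next: broken B.

Call:
creep_tool(ticks=[[0.06, [0.052, 0.456, 0.112], [0, 0, 0]], [0.06, [0.052, 0.456, 0.112], [0, 0, 0]], [0.06, [0.052, 0.456, 0.112], [0, 0, 0]], [0.06, [0.052, 0.456, 0.112], [0, 0, 0]], [0.06, [0.052, 0.456, 0.112], [0, 0, 0]], [0.06, [0.052, 0.456, 0.112], [0, 0, 0]], [0.06, [0.052, 0.456, 0.112], [0, 0, 0]], [0.06, [0.052, 0.456, 0.112], [0, 0, 0]], [0.06, [0.052, 0.456, 0.112], [0, 0, 0]], [0.06, [0.052, 0.456, 0.112], [0, 0, 0]], [0.06, [0.052, 0.456, 0.112], [0, 0, 0]], [0.06, [0.052, 0.456, 0.112], [0, 0, 0]], [0.06, [0.052, 0.456, 0.112], [0, 0, 0]], [0.06, [0.052, 0.456, 0.112], [0, 0, 0]], [0.06, [0.052, 0.456, 0.112], [0, 0, 0]]])

```text
t: 13.33
tool_pos: [0.5351, 0.0516, 0.1714]
tool_rot: [-0.471, -3.105, 0.001]
contact_force: [-0.1, -1.0, -0.6]
opening: 0.06
grip_force: 0.0
```

```bash
python3 -c "
from h import *
goto(.5388,.0522,.022,1.27)"
```

```text
  d [-0.0035  0.0018  0.1494] rot [-0.001 -0.001 -0.   ] q6~ -1.17
  d [-0.0035  0.0018  0.1494] rot [-2.000e-03  1.000e-03  3.141e+00] q6~ 1.97
  dist 0.149 t 13.33 q [-0.04 -0.11  1.87 -0.    1.38 -1.31]
```

Call:
creep_tool(ticks=[[0.06, [-0.0035, 0.0018, 0.04], [0, 0, 0]], [0.06, [-0.0035, 0.0018, 0.08], [0, 0, 0]], [0.06, [-0.0035, 0.0018, 0.12], [0, 0, 0]], [0.06, [-0.0035, 0.0018, 0.149], [0, 0, 0]], [0.06, [-0.0035, 0.0018, 0.149], [0, 0, 0]], [0.02, [-0.0035, 0.0018, 0.149], [0, 0, 0]], [0.02, [-0.0035, 0.0018, 0.149], [0, 0, 0]], [0.02, [-0.0035, 0.0018, 0.149], [0, 0, 0]], [0.02, [-0.0035, 0.0018, 0.149], [0, 0, 0]], [0.02, [-0.0035, 0.0018, 0.149], [0, 0, 0]], [0.02, [-0.0035, 0.0018, 0.149], [0, 0, 0]], [0.02, [0, 0, 0.11], [0, 0, 0]], [0.02, [0, 0, 0.07], [0, 0, 0]], [0.02, [0, 0, 0.03], [0, 0, 0]], [0.02, [0, 0, -0.01], [0, 0, 0]], [0.02, [0, 0, -0.05], [0, 0, 0]], [0.02, [0, 0, -0.09], [0, 0, 0]], [0.02, [0, 0, -0.113], [0, 0, 0]], [0.02, [0, 0, -0.113], [0, 0, 0]]])

```text
t: 14.92
tool_pos: [0.5386, 0.0522, 0.2945]
tool_rot: [0.468, 3.092, 0.003]
contact_force: [0.4, 0.6, 0.3]
opening: 0.029
grip_force: 39.9
```

```bash
python3 -c "
from h import *
goto(.452,-.398,.282,1.27)"
```

```text
  d [-0.0504 -0.4557  0.0115] rot [0.004 0.014 0.   ] q6~ -1.99
  d [-0.0504 -0.4557  0.0115] rot [-0.022  0.006 -3.141] q6~ -5.13
  dist 0.459 t 14.92 q [-0.04 -0.19  1.74  0.    1.58 -1.31]
```

Call:
creep_tool(ticks=[[0.02, [-0.051, -0.455, 0], [0, 0, 0]], [0.02, [-0.051, -0.455, 0], [0, 0, 0]], [0.02, [-0.051, -0.455, 0], [0, 0, 0]], [0.02, [-0.051, -0.455, 0], [0, 0, 0]], [0.02, [-0.051, -0.455, 0], [0, 0, 0]], [0.02, [-0.051, -0.455, 0], [0, 0, 0]], [0.02, [-0.051, -0.455, 0], [0, 0, 0]], [0.02, [-0.051, -0.455, 0], [0, 0, 0]], [0.02, [-0.051, -0.455, 0], [0, 0, 0]], [0.02, [-0.051, -0.455, 0], [0, 0, 0]], [0.02, [-0.051, -0.455, 0], [0, 0, 0]], [0.02, [-0.051, -0.455, 0], [0, 0, 0]], [0.02, [-0.051, -0.455, 0], [0, 0, 0]], [0.02, [-0.051, -0.455, 0], [0, 0, 0]], [0.02, [-0.051, -0.455, 0], [0, 0, 0]]])

```text
t: 16.17
tool_pos: [0.4499, -0.3963, 0.285]
tool_rot: [-0.469, -3.106, -0.001]
contact_force: [-0.2, -0.6, 0.3]
opening: 0.0291
grip_force: 40.0
```

```bash
python3 -c "
from h import *
goto(.452,-.398,.158,1.27)"
```

```text
  d [-0.0026 -0.0011  0.127 ] rot [ 0.001 -0.     0.001] q6~ -1.99
  d [-0.0026 -0.0011  0.127 ] rot [ 0.00e+00  1.00e-03 -3.14e+00] q6~ -5.13
  dist 0.127 t 16.17 q [-0.85 -0.03  1.61  0.    1.56 -2.12]
```

Call:
creep_tool(ticks=[[0.02, [-0.002, -0.001, 0.03], [0, 0, 0]], [0.02, [-0.002, -0.001, 0.06], [0, 0, 0]], [0.02, [-0.002, -0.001, 0.08], [0, 0, 0]], [0.02, [-0.002, -0.001, 0.1], [0, 0, 0]], [0.02, [-0.002, -0.001, 0.12], [0, 0, 0]], [0.02, [-0.002, -0.001, 0.127], [0, 0, 0]], [0.02, [-0.002, -0.001, 0.127], [0, 0, 0]], [0.065, [-0.002, -0.001, 0.127], [0, 0, 0]], [0.065, [-0.002, -0.001, 0.127], [0, 0, 0]], [0.065, [-0.002, -0.001, 0.127], [0, 0, 0]], [0.065, [-0.002, -0.001, 0.127], [0, 0, 0]], [0.065, [-0.002, -0.001, 0.127], [0, 0, 0]], [0.065, [-0.002, -0.001, 0.127], [0, 0, 0]], [0.065, [-0.002, -0.001, 0.127], [0, 0, 0]], [0.065, [-0.002, -0.001, 0.127], [0, 0, 0]], [0.065, [0, 0, 0.09], [0, 0, 0]], [0.065, [0, 0, 0.05], [0, 0, 0]], [0.065, [0, 0, 0.01], [0, 0, 0]], [0.065, [0, 0, 0], [0, 0, 0]], [0.065, [0, 0, 0], [0, 0, 0]]])

```text
t: 17.83
tool_pos: [0.4512, -0.3991, 0.2911]
tool_rot: [0.469, 3.099, -0.009]
contact_force: [1.1, -0.7, -0.6]
opening: 0.0647
grip_force: 0.0
```

```bash
python3 -c "
from h import *
goto(.6493,.0456,.17,1.27)"
```

```text
  d [-0.0565  0.484   0.1193] rot [-0.005  0.008  0.   ] q6~ -1.2
  d [-0.0565  0.484   0.1193] rot [-0.013 -0.008 -3.141] q6~ -4.34
  dist 0.502 t 17.83 q [-0.85 -0.04  1.6   0.    1.56 -2.12]
```

Call:
creep_tool(ticks=[[0.06, [-0.058, 0.482, 0.112], [0, 0, 0]], [0.06, [-0.058, 0.482, 0.112], [0, 0, 0]], [0.06, [-0.058, 0.482, 0.112], [0, 0, 0]], [0.06, [-0.058, 0.482, 0.112], [0, 0, 0]], [0.06, [-0.058, 0.482, 0.112], [0, 0, 0]], [0.06, [-0.058, 0.482, 0.112], [0, 0, 0]], [0.06, [-0.058, 0.482, 0.112], [0, 0, 0]], [0.06, [-0.058, 0.482, 0.112], [0, 0, 0]], [0.06, [-0.058, 0.482, 0.112], [0, 0, 0]], [0.06, [-0.058, 0.482, 0.112], [0, 0, 0]], [0.06, [-0.058, 0.482, 0.112], [0, 0, 0]], [0.06, [-0.058, 0.482, 0.112], [0, 0, 0]], [0.06, [-0.058, 0.482, 0.112], [0, 0, 0]], [0.06, [-0.058, 0.482, 0.112], [0, 0, 0]], [0.06, [-0.058, 0.482, 0.112], [0, 0, 0]], [0.06, [-0.058, 0.482, 0.112], [0, 0, 0]]])

```text
t: 19.17
tool_pos: [0.6473, 0.0447, 0.1727]
tool_rot: [-0.472, -3.105, 0.001]
contact_force: [-0.2, -0.5, -0.3]
opening: 0.0601
grip_force: 0.0
```

```bash
python3 -c "
from h import *
goto(.6493,.0456,.022,1.27)"
```

```text
  d [-0.0018  0.0015  0.1507] rot [-0.    -0.001 -0.001] q6~ -1.2
  d [-0.0018  0.0015  0.1507] rot [-1.00e-03  1.00e-03  3.14e+00] q6~ 1.94
  dist 0.151 t 19.17 q [-0.05  0.15  1.61 -0.    1.38 -1.31]
```

Call:
creep_tool(ticks=[[0.06, [-0.0018, 0.0015, 0.04], [0, 0, 0]], [0.06, [-0.0018, 0.0015, 0.08], [0, 0, 0]], [0.06, [-0.0018, 0.0015, 0.12], [0, 0, 0]], [0.06, [-0.0018, 0.0015, 0.151], [0, 0, 0]], [0.06, [-0.0018, 0.0015, 0.151], [0, 0, 0]], [0.02, [-0.0018, 0.0015, 0.151], [0, 0, 0]], [0.02, [-0.0018, 0.0015, 0.151], [0, 0, 0]], [0.02, [-0.0018, 0.0015, 0.151], [0, 0, 0]], [0.02, [-0.0018, 0.0015, 0.151], [0, 0, 0]], [0.02, [-0.0018, 0.0015, 0.151], [0, 0, 0]], [0.02, [-0.0018, 0.0015, 0.151], [0, 0, 0]], [0.02, [0, 0, 0.11], [0, 0, 0]], [0.02, [0, 0, 0.07], [0, 0, 0]], [0.02, [0, 0, 0.03], [0, 0, 0]], [0.02, [0, 0, -0.01], [0, 0, 0]], [0.02, [0, 0, -0.05], [0, 0, 0]], [0.02, [0, 0, -0.09], [0, 0, 0]], [0.02, [0, 0, -0.113], [0, 0, 0]], [0.02, [0, 0, -0.113], [0, 0, 0]]])

```text
t: 20.75
tool_pos: [0.6507, 0.0458, 0.2965]
tool_rot: [0.468, 3.091, 0.003]
contact_force: [0.5, 0.2, 0.7]
opening: 0.0288
grip_force: 40.1
```

```bash
python3 -c "
from h import *
goto(.452,-.398,.282,1.27)"
```

```text
  d [ 0.0587 -0.4828  0.0118] rot [0.004 0.015 0.   ] q6~ -1.99
  d [ 0.0587 -0.4828  0.0118] rot [-0.023  0.006 -3.141] q6~ -5.13
  dist 0.486 t 20.75 q [-0.04  0.08  1.48  0.    1.57 -1.31]
```

Call:
creep_tool(ticks=[[0.02, [0.056, -0.483, 0], [0, 0, 0]], [0.02, [0.056, -0.483, 0], [0, 0, 0]], [0.02, [0.056, -0.483, 0], [0, 0, 0]], [0.02, [0.056, -0.483, 0], [0, 0, 0]], [0.02, [0.056, -0.483, 0], [0, 0, 0]], [0.02, [0.056, -0.483, 0], [0, 0, 0]], [0.02, [0.056, -0.483, 0], [0, 0, 0]], [0.02, [0.056, -0.483, 0], [0, 0, 0]], [0.02, [0.056, -0.483, 0], [0, 0, 0]], [0.02, [0.056, -0.483, 0], [0, 0, 0]], [0.02, [0.056, -0.483, 0], [0, 0, 0]], [0.02, [0.056, -0.483, 0], [0, 0, 0]], [0.02, [0.056, -0.483, 0], [0, 0, 0]], [0.02, [0.056, -0.483, 0], [0, 0, 0]], [0.02, [0.056, -0.483, 0], [0, 0, 0]], [0.02, [0.056, -0.483, 0], [0, 0, 0]]])

```text
t: 22.08
tool_pos: [0.4517, -0.3979, 0.2861]
tool_rot: [-0.468, -3.106, -0.001]
contact_force: [-1.0, 0.1, -1.0]
opening: 0.0287
grip_force: 40.2
```

```bash
python3 -c "
from h import *
goto(.452,-.398,.158,1.27)"
```

```text
  d [-4.000e-04 -1.000e-04  1.281e-01] rot [ 0.001 -0.     0.001] q6~ -1.99
  d [-4.000e-04 -1.000e-04  1.281e-01] rot [ 0.00e+00  1.00e-03 -3.14e+00] q6~ -5.13
  dist 0.128 t 22.08 q [-0.85 -0.03  1.6   0.    1.57 -2.12]
```

Call:
creep_tool(ticks=[[0.02, [0, 0, 0.03], [0, 0, 0]], [0.02, [0, 0, 0.06], [0, 0, 0]], [0.02, [0, 0, 0.08], [0, 0, 0]], [0.02, [0, 0, 0.1], [0, 0, 0]], [0.02, [0, 0, 0.12], [0, 0, 0]], [0.02, [0, 0, 0.128], [0, 0, 0]], [0.02, [0, 0, 0.128], [0, 0, 0]], [0.065, [0, 0, 0.128], [0, 0, 0]], [0.065, [0, 0, 0.128], [0, 0, 0]], [0.065, [0, 0, 0.128], [0, 0, 0]], [0.065, [0, 0, 0.128], [0, 0, 0]], [0.065, [0, 0, 0.128], [0, 0, 0]], [0.065, [0, 0, 0.128], [0, 0, 0]], [0.065, [0, 0, 0.128], [0, 0, 0]], [0.065, [0, 0, 0.128], [0, 0, 0]], [0.065, [0, 0, 0.09], [0, 0, 0]], [0.065, [0, 0, 0.05], [0, 0, 0]], [0.065, [0, 0, 0.01], [0, 0, 0]], [0.065, [0, 0, 0], [0, 0, 0]], [0.065, [0, 0, 0], [0, 0, 0]]])

```text
t: 23.75
tool_pos: [0.4528, -0.4006, 0.2922]
tool_rot: [0.469, 3.099, -0.009]
contact_force: [-0.5, -0.3, 1.0]
opening: 0.0649
grip_force: 0.0
```

Run:
```python
from h import *
goto(.4327,-.1764,.2,1.27)
a=get_image("top")[115:290,100:440]
cv2.imwrite("pics/t3.png",cv2.resize(a,None,fx=2.35,fy=2.35)[:,:,::-1])
b=get_image("scene");cv2.imwrite("pics/s3.png",cv2.resize(b[90:270,110:410],None,fx=2.6,fy=2.6)[:,:,::-1])
```

```text
  d [0.0864 0.2087 0.0905] rot [-0.005  0.008  0.   ] q6~ -1.66
  d [0.0864 0.2087 0.0905] rot [-0.013 -0.008 -3.141] q6~ -4.8
  dist 0.243 t 23.75 q [-0.85 -0.03  1.6   0.    1.57 -2.12]
```

View pics/s3.png

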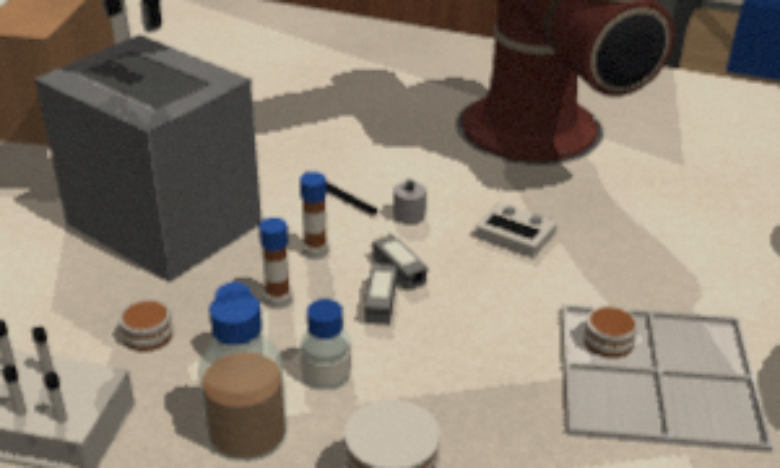

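All four broken tubes are gone from the bench and tray, and the flap is shut. The far mailer has been knocked toward the near one and now sits at about (256,201) in the scene view. I'll check the top view.

View pics/t3.png

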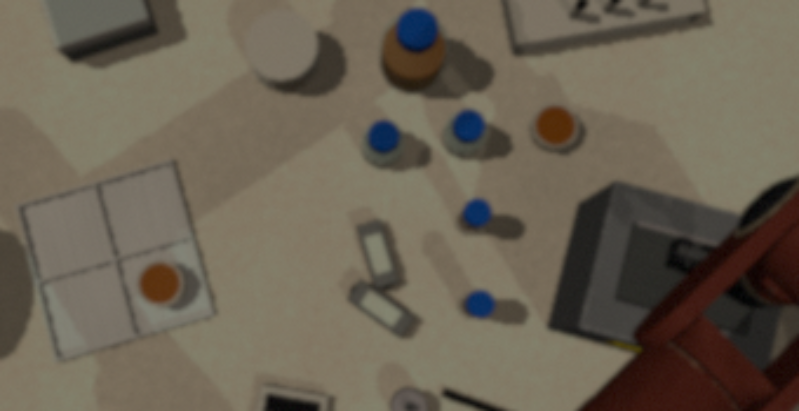

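Call:
creep_tool(ticks=[[0.055, [0.085, 0.206, 0.085], [0, 0, 0]], [0.055, [0.085, 0.206, 0.085], [0, 0, 0]], [0.055, [0.085, 0.206, 0.085], [0, 0, 0]], [0.055, [0.085, 0.206, 0.085], [0, 0, 0]], [0.055, [0.085, 0.206, 0.085], [0, 0, 0]], [0.055, [0.085, 0.206, 0.085], [0, 0, 0]], [0.055, [0.085, 0.206, 0.085], [0, 0, 0]], [0.055, [0.085, 0.206, 0.085], [0, 0, 0]], [0.055, [0.085, 0.206, 0.085], [0, 0, 0]]])

```text
t: 24.6
tool_pos: [0.4306, -0.1772, 0.2001]
tool_rot: [-0.47, -3.104, -0.001]
contact_force: [0.3, -0.5, 0.1]
opening: 0.0549
grip_force: 0.0
```

```bash
python3 -c "
from h import *
goto(.4327,-.1764,.08,1.27)"
```

```text
  d [-0.002   0.0013  0.1201] rot [ 0.    -0.002  0.   ] q6~ -1.66
  d [-0.002   0.0013  0.1201] rot [ 3.000e-03  0.000e+00 -3.141e+00] q6~ -4.8
  dist 0.12 t 24.6 q [-0.55 -0.32  2.   -0.    1.46 -1.82]
```

Mailer 1 now has its label at about (379,252) in the crop, next to mailer 2 at (383,308). The bottles, tubes and tray haven't moved. Next I'll take the near tube by its cap.

Call:
creep_tool(ticks=[[0.055, [-0.002, 0.0013, 0.04], [0, 0, 0]], [0.055, [-0.002, 0.0013, 0.08], [0, 0, 0]], [0.055, [-0.002, 0.0013, 0.11], [0, 0, 0]], [0.055, [-0.002, 0.0013, 0.128], [0, 0, 0]], [0.055, [-0.002, 0.0013, 0.128], [0, 0, 0]], [0.02, [-0.002, 0.0013, 0.128], [0, 0, 0]], [0.02, [-0.002, 0.0013, 0.128], [0, 0, 0]], [0.02, [-0.002, 0.0013, 0.128], [0, 0, 0]], [0.02, [-0.002, 0.0013, 0.128], [0, 0, 0]], [0.02, [-0.002, 0.0013, 0.128], [0, 0, 0]], [0.02, [0, 0, 0.1], [0, 0, 0]], [0.02, [0, 0, 0.06], [0, 0, 0]], [0.02, [0, 0, 0.02], [0, 0, 0]], [0.02, [0, 0, 0], [0, 0, 0]], [0.02, [0, 0, 0], [0, 0, 0]]])

```text
t: 25.85
tool_pos: [0.4342, -0.179, 0.2091]
tool_rot: [0.468, 3.094, -0.008]
contact_force: [0.5, -1.1, 0.0]
opening: 0.033
grip_force: 40.0
```

```bash
python3 -c "
from h import *
goto(.4414,.318,.2,1.27)"
```

```text
  d [0.1403 0.4768 0.0057] rot [-0.003  0.013  0.   ] q6~ -0.65
  d [0.1403 0.4768 0.0057] rot [-0.02  -0.005 -3.141] q6~ -3.79
  dist 0.497 t 25.85 q [-0.55 -0.33  2.   -0.    1.46 -1.82]
```

Call:
creep_tool(ticks=[[0.02, [0.14, 0.476, -0.005], [0, 0, 0]], [0.02, [0.14, 0.476, -0.005], [0, 0, 0]], [0.02, [0.14, 0.476, -0.005], [0, 0, 0]], [0.02, [0.14, 0.476, -0.005], [0, 0, 0]], [0.02, [0.14, 0.476, -0.005], [0, 0, 0]], [0.02, [0.14, 0.476, -0.005], [0, 0, 0]], [0.02, [0.14, 0.476, -0.005], [0, 0, 0]], [0.02, [0.14, 0.476, -0.005], [0, 0, 0]], [0.02, [0.14, 0.476, -0.005], [0, 0, 0]], [0.02, [0.14, 0.476, -0.005], [0, 0, 0]], [0.02, [0.14, 0.476, -0.005], [0, 0, 0]], [0.02, [0.14, 0.476, -0.005], [0, 0, 0]], [0.02, [0.14, 0.476, -0.005], [0, 0, 0]], [0.02, [0.14, 0.476, -0.005], [0, 0, 0]], [0.02, [0.14, 0.476, -0.005], [0, 0, 0]], [0.02, [0.14, 0.476, -0.005], [0, 0, 0]]])

```text
t: 27.18
tool_pos: [0.4382, 0.318, 0.2057]
tool_rot: [-0.472, -3.105, 0.001]
contact_force: [0.6, -1.2, -1.0]
opening: 0.0333
grip_force: 40.4
```

```bash
python3 -c "
from h import *
goto(.4414,.318,.075,1.27)"
```

```text
  d [-0.0031  0.0011  0.1307] rot [-0.001 -0.    -0.001] q6~ -0.65
  d [-0.0031  0.0011  0.1307] rot [-1.000e-03  1.000e-03  3.141e+00] q6~ 2.5
  dist 0.131 t 27.18 q [ 0.49 -0.13  1.83 -0.    1.44 -0.78]
```

Call:
creep_tool(ticks=[[0.02, [-0.003, 0.001, 0.04], [0, 0, 0]], [0.02, [-0.003, 0.001, 0.08], [0, 0, 0]], [0.02, [-0.003, 0.001, 0.11], [0, 0, 0]], [0.02, [-0.003, 0.001, 0.125], [0, 0, 0]], [0.02, [-0.003, 0.001, 0.13], [0, 0, 0]], [0.02, [-0.003, 0.001, 0.131], [0, 0, 0]], [0.02, [-0.003, 0.001, 0.131], [0, 0, 0]], [0.02, [-0.003, 0.001, 0.131], [0, 0, 0]]])

```text
t: 27.85
tool_pos: [0.442, 0.3179, 0.0756]
tool_rot: [0.473, 3.105, -0.0]
contact_force: [0.2, -1.2, 1.0]
opening: 0.0327
grip_force: 40.4
```

Call:
creep_tool(ticks=[[0.04, [0, 0, 0], [0, 0, 0]], [0.055, [0, 0, 0], [0, 0, 0]], [0.055, [0, 0, 0], [0, 0, 0]], [0.055, [0, 0, 0], [0, 0, 0]], [0.055, [0, 0, -0.03], [0, 0, 0]], [0.055, [0, 0, -0.07], [0, 0, 0]], [0.055, [0, 0, -0.11], [0, 0, 0]], [0.055, [0, 0, -0.12], [0, 0, 0]], [0.055, [0, 0, -0.12], [0, 0, 0]]])

```text
t: 28.6
tool_pos: [0.4441, 0.3205, 0.2009]
tool_rot: [0.469, 3.098, 0.009]
contact_force: [-1.1, -0.2, -1.0]
opening: 0.0551
grip_force: 0.0
```

Run:
```python
from h import *
c=(100+379/2.35-.5,115+252/2.35-.5); a=(100+367/2.35,115+226/2.35); b=(100+391/2.35,115+279/2.35)
X=atz("top",c,.03); v=(atz("top",a,.03)-atz("top",b,.03)); print(X,v,np.arctan2(v[1],v[0]))
print(tri(c,(110+381/2.6-.5,90+288/2.6-.5)))
goto(.6433,-.0674,.22,1.27)
im=get_image("top"); cv2.imwrite("pics/t4.png",cv2.resize(im[180:280,220:320],None,fx=6,fy=6,interpolation=cv2.INTER_CUBIC)[:,:,::-1])
```

```text
[ 0.50377031 -0.05823597  0.03      ] [0.06866494 0.02870998 0.        ] 0.39602624819601406
(array([ 0.5038175 , -0.05720674,  0.02393008]), np.float64(0.002419131395345976))
  d [-0.3053 -0.3114 -0.0191] rot [0.007 0.007 0.   ] q6~ -1.37
  d [-0.3053 -0.3114 -0.0191] rot [-0.011  0.011 -3.141] q6~ -4.52
  dist 0.437 t 28.6 q [ 0.49 -0.12  1.83  0.    1.42 -0.78]
```

View pics/t4.png

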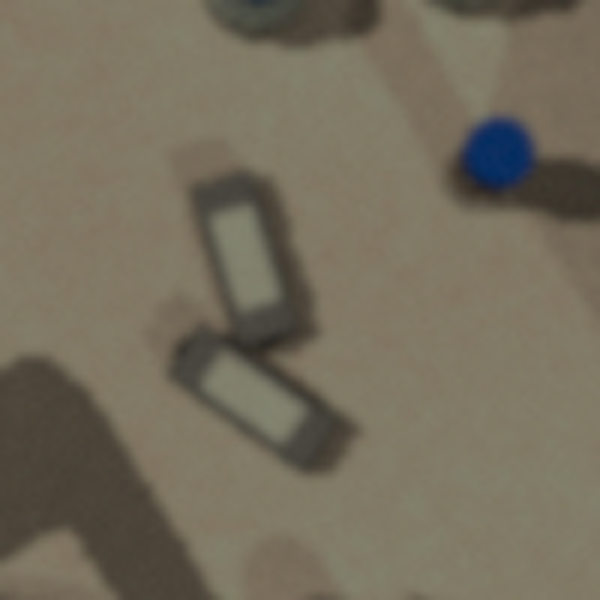

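The near ends of mailer 1 (label centre about (245,257) in the crop) and mailer 2 are almost touching. I'll fit the label to get an exact angle, and do the bottle first.

Create mail.py:
```python
from h import *
im=get_image("top"); g=cv2.resize(im[180:280,220:320],None,fx=6,fy=6,interpolation=cv2.INTER_CUBIC).astype(int)
hsv=cv2.cvtColor(g.clip(0,255).astype(np.uint8),cv2.COLOR_RGB2HSV)
gr=g.mean(2); best=[]
for th in(115,125,135,145,155):
    m=(gr>th).astype(np.uint8); n,l,st,ce=cv2.connectedComponentsWithStats(m)
    for i in range(1,n):
        if 2000<st[i,4]<8000:
            pts=cv2.boxPoints(cv2.minAreaRect(np.argwhere(l==i)[:,::-1].astype(np.float32)))
            W=np.array([atz("top",(220+p[0]/6-.5+1/12,180+p[1]/6-.5+1/12),.03)[:2] for p in pts])
            e=W[1]-W[0],W[2]-W[1]; L=max(e,key=np.linalg.norm)
            print(th,np.round(ce[i]),"c",W.mean(0).round(4),"ang",round(float(np.arctan2(L[1],L[0])%np.pi),3),[round(float(np.linalg.norm(k)),3) for k in e])
```

```bash
python3 mail.py
```

```text
115 [466.  55.] c [ 0.6049 -0.1748] ang 0.491 [0.034, 0.062]
115 [244. 257.] c [ 0.5016 -0.0567] ang 0.281 [0.017, 0.044]
115 [253. 398.] c [ 0.4319 -0.0588] ang 0.915 [0.018, 0.045]
```

Call:
creep_tool(ticks=[[0.06, [-0.3045, -0.311, -0.02], [0, 0, 0]], [0.06, [-0.3045, -0.311, -0.02], [0, 0, 0]], [0.06, [-0.3045, -0.311, -0.02], [0, 0, 0]], [0.06, [-0.3045, -0.311, -0.02], [0, 0, 0]], [0.06, [-0.3045, -0.311, -0.02], [0, 0, 0]], [0.06, [-0.3045, -0.311, -0.02], [0, 0, 0]], [0.06, [-0.3045, -0.311, -0.02], [0, 0, 0]], [0.06, [-0.3045, -0.311, -0.02], [0, 0, 0]], [0.06, [-0.3045, -0.311, -0.02], [0, 0, 0]], [0.06, [-0.3045, -0.311, -0.02], [0, 0, 0]], [0.06, [-0.3045, -0.311, -0.02], [0, 0, 0]], [0.06, [-0.3045, -0.311, -0.02], [0, 0, 0]], [0.06, [-0.3045, -0.311, -0.02], [0, 0, 0]], [0.06, [-0.3045, -0.311, -0.02], [0, 0, 0]]])

```text
t: 29.87
tool_pos: [0.639, -0.0674, 0.2128]
tool_rot: [-0.47, -3.102, -0.001]
contact_force: [0.2, 0.8, 0.1]
opening: 0.0603
grip_force: 0.0
```

```bash
python3 -c "
from h import *
goto(.6433,-.0674,.054,1.27)"
```

```text
  d [-0.0048  0.0012  0.1588] rot [ 0.    -0.004  0.   ] q6~ -1.37
  d [-0.0048  0.0012  0.1588] rot [ 0.007  0.    -3.141] q6~ -4.52
  dist 0.159 t 29.87 q [-0.22  0.11  1.59  0.    1.45 -1.49]
```

Run:
```python
from h import *
m=atz("top",(277.25,127),.175); print("media",m, tri((277.25,127),(110+362/4-.5,95+445/4-.5)))
c,s=np.cos(1.27),np.sin(1.27)
d=m[:2]-[.6433,-.0674]; print(d,"along close",d@[c,s],"perp",d@[s,-c],np.linalg.norm(d))
```

```text
media [ 0.7556113  -0.10919842  0.175     ] (array([ 0.75556496, -0.10959932,  0.17597193]), np.float64(0.0010074136246910105))
[ 0.1123113  -0.04179842] along close -0.00664601360657573 perp 0.11965269161151425 0.11983712324125159
```

Call:
creep_tool(ticks=[[0.06, [-0.0045, 0.0012, 0.04], [0, 0, 0]], [0.06, [-0.0045, 0.0012, 0.08], [0, 0, 0]], [0.06, [-0.0045, 0.0012, 0.12], [0, 0, 0]], [0.06, [-0.0045, 0.0012, 0.15], [0, 0, 0]], [0.06, [-0.0045, 0.0012, 0.159], [0, 0, 0]], [0.06, [-0.0045, 0.0012, 0.159], [0, 0, 0]], [0.02, [-0.0045, 0.0012, 0.159], [0, 0, 0]], [0.02, [-0.0045, 0.0012, 0.159], [0, 0, 0]], [0.02, [-0.0045, 0.0012, 0.159], [0, 0, 0]], [0.02, [-0.0045, 0.0012, 0.159], [0, 0, 0]], [0.02, [-0.0045, 0.0012, 0.159], [0, 0, 0]], [0.02, [-0.0045, 0, 0.13], [0, 0, 0]], [0.02, [-0.0045, 0, 0.09], [0, 0, 0]], [0.02, [-0.0045, 0, 0.05], [0, 0, 0]], [0.02, [-0.0045, 0, 0.02], [0, 0, 0]], [0.02, [-0.0045, 0, 0.02], [0, 0, 0]]])

```text
t: 31.2
tool_pos: [0.6488, -0.0706, 0.2057]
tool_rot: [0.468, 3.091, -0.002]
contact_force: [0.9, -0.0, 0.8]
opening: 0.0391
grip_force: 40.9
```

```bash
python3 -c "
from h import *
goto(.542,.3446,.19,1.27)"
```

```text
  d [0.2252 0.3649 0.0126] rot [ 0.001  0.016 -0.   ] q6~ -0.7
  d [0.2252 0.3649 0.0126] rot [ 2.400e-02 -2.000e-03  3.141e+00] q6~ 2.44
  dist 0.429 t 31.2 q [-0.22  0.12  1.58 -0.    1.42 -1.49]
```

Call:
creep_tool(ticks=[[0.02, [0.221, 0.365, 0], [0, 0, 0]], [0.02, [0.221, 0.365, 0], [0, 0, 0]], [0.02, [0.221, 0.365, 0], [0, 0, 0]], [0.02, [0.221, 0.365, 0], [0, 0, 0]], [0.02, [0.221, 0.365, 0], [0, 0, 0]], [0.02, [0.221, 0.365, 0], [0, 0, 0]], [0.02, [0.221, 0.365, 0], [0, 0, 0]], [0.02, [0.221, 0.365, 0], [0, 0, 0]], [0.02, [0.221, 0.365, 0], [0, 0, 0]], [0.02, [0.221, 0.365, 0], [0, 0, 0]], [0.02, [0.221, 0.365, 0], [0, 0, 0]], [0.02, [0.221, 0.365, 0], [0, 0, 0]], [0.02, [0.221, 0.365, 0], [0, 0, 0]], [0.02, [0.221, 0.365, 0], [0, 0, 0]]])

```text
t: 32.37
tool_pos: [0.5418, 0.3434, 0.1949]
tool_rot: [-0.472, -3.106, 0.002]
contact_force: [-0.3, 0.2, -1.1]
opening: 0.0387
grip_force: 41.2
```

```bash
python3 -c "
from h import *
goto(.542,.3446,.057,1.27)"
```

```text
  d [1.000e-04 1.300e-03 1.379e-01] rot [-0.001 -0.    -0.001] q6~ -0.7
  d [1.000e-04 1.300e-03 1.379e-01] rot [-0.000e+00  2.000e-03  3.141e+00] q6~ 2.44
  dist 0.138 t 32.37 q [ 0.45  0.12  1.61 -0.    1.42 -0.82]
```

Call:
creep_tool(ticks=[[0.02, [0, 0.001, 0.04], [0, 0, 0]], [0.02, [0, 0.001, 0.08], [0, 0, 0]], [0.02, [0, 0.001, 0.11], [0, 0, 0]], [0.02, [0, 0.001, 0.13], [0, 0, 0]], [0.02, [0, 0.001, 0.138], [0, 0, 0]], [0.02, [0, 0.001, 0.138], [0, 0, 0]], [0.02, [0, 0.001, 0.138], [0, 0, 0]]])

```text
t: 32.95
tool_pos: [0.5425, 0.3431, 0.0606]
tool_rot: [-0.474, -3.104, 0.004]
contact_force: [-8.4, -4.8, 15.2]
opening: 0.0391
grip_force: 85.0
```

Call:
creep_tool(ticks=[[0.05, [0, 0, 0], [0, 0, 0]], [0.06, [0, 0, 0], [0, 0, 0]], [0.06, [0, 0, 0], [0, 0, 0]], [0.06, [0, 0, 0], [0, 0, 0]], [0.06, [0, 0, -0.03], [0, 0, 0]], [0.06, [0, 0, -0.07], [0, 0, 0]], [0.06, [0, 0, -0.11], [0, 0, 0]], [0.06, [0, 0, -0.12], [0, 0, 0]], [0.06, [0, 0, -0.12], [0, 0, 0]]])

```text
t: 33.7
tool_pos: [0.5447, 0.3466, 0.1833]
tool_rot: [0.47, 3.098, 0.009]
contact_force: [-1.0, -0.1, 0.2]
opening: 0.0603
grip_force: 0.0
```

Run:
```python
exec(open('mail.py').read())
x,y=np.array([.5016,-.0567])+.01*np.array([np.cos(.281),np.sin(.281)]); print(x,y)
goto(x,y,.12,.281+np.pi/2)
```

```text
115 [465.  55.] c [ 0.6077 -0.1733] ang 0.475 [0.039, 0.071]
115 [244. 257.] c [ 0.5016 -0.0567] ang 0.266 [0.018, 0.046]
115 [ 17. 418.] c [0.4293 0.0546] ang 3.122 [0.025, 0.055]
115 [253. 398.] c [ 0.4318 -0.0589] ang 0.922 [0.019, 0.047]
0.5112077860218059 -0.05392683434335564
  d [-0.0878 -0.3915  0.0589] rot [ 0.002  0.004 -0.582] q6~ -1.96
  d [-0.0878 -0.3915  0.0589] rot [ 0.006 -0.003  2.56 ] q6~ 1.18
  dist 0.406 t 33.75 q [ 0.45  0.13  1.62 -0.    1.39 -0.82]
```

The manual's scale: turns go in shares of 360 degrees. Converting my numbers, -0.58 rad / 6.2832 = -0.0923.

Call:
creep_tool(ticks=[[0.055, [-0.087, -0.389, 0.055], [0, 0, -0.0923]], [0.055, [-0.087, -0.389, 0.055], [0, 0, -0.0923]], [0.055, [-0.087, -0.389, 0.055], [0, 0, -0.0923]], [0.055, [-0.087, -0.389, 0.055], [0, 0, -0.0923]], [0.055, [-0.087, -0.389, 0.055], [0, 0, -0.0923]], [0.055, [-0.087, -0.389, 0.055], [0, 0, -0.0923]], [0.055, [-0.087, -0.389, 0.055], [0, 0, -0.0923]], [0.055, [-0.087, -0.389, 0.055], [0, 0, -0.0923]], [0.055, [-0.087, -0.389, 0.055], [0, 0, -0.0923]], [0.055, [-0.087, -0.389, 0.055], [0, 0, -0.0923]], [0.055, [-0.087, -0.389, 0.055], [0, 0, -0.0923]], [0.055, [-0.087, -0.389, 0.055], [0, 0, -0.0923]], [0.055, [-0.087, -0.389, 0.055], [0, 0, -0.0923]]])

```text
t: 34.83
tool_pos: [0.5086, -0.0514, 0.1204]
tool_rot: [0.436, -3.108, -0.003]
contact_force: [-0.7, 0.6, -0.2]
opening: 0.055
grip_force: 0.0
```

Run:
```python
from h import *
goto(.511,-.054,.006,.275+np.pi/2)
a=get_image("top")[170:280,100:210];b=get_image("scene")[165:275,300:410]
cv2.imwrite("pics/tray5.png",cv2.resize(np.hstack([a,b]),None,fx=3.6,fy=3.6,interpolation=cv2.INTER_CUBIC)[:,:,::-1])
```

```text
  d [-0.0019 -0.0034  0.1144] rot [ 0.002 -0.003  0.004] q6~ -1.95
  d [-0.0019 -0.0034  0.1144] rot [ 4.000e-03  3.000e-03 -3.138e+00] q6~ -5.09
  dist 0.114 t 34.83 q [-0.25 -0.12  1.98  0.    1.29 -2.1 ]
```

View pics/tray5.png

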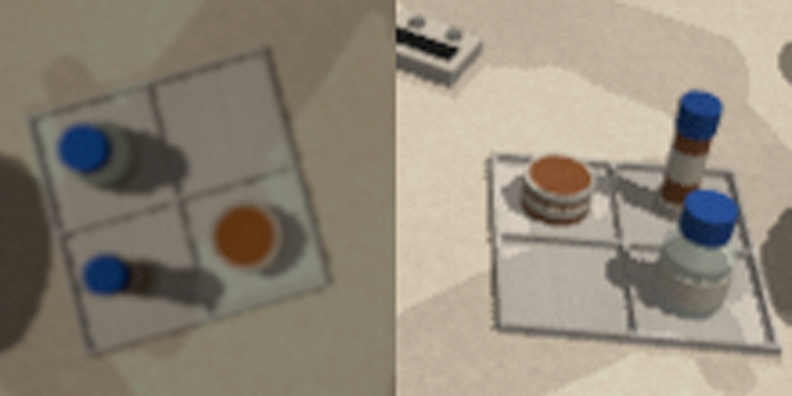

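The tray now holds dishes, tube and bottle, each in its own compartment, with the (+,−) one empty. I'll check numerically that both new pieces stand upright: the cap tops should sit at z ≈ 0.098 and 0.117, near the compartment centres.

Run:
```python
from h import *
for n,a,b,H,r in[("bottle",(84,148),(711,207),.098,.028),("tube",(105,272),(700,101),.117,.018)]:
    A=(100+a[0]/3.6-.5,170+a[1]/3.6-.5);B=(300+(b[0]-396)/3.6-.5,165+b[1]/3.6-.5)
    X,e=tri(A,B); print(n,X.round(4),round(e,4))
    f=np.array([X[0],X[1],.002]); u=[proj("scene",f+[r*np.cos(t),r*np.sin(t),0]) for t in np.linspace(0,6.28,40)]
    u=np.array(u); print(" predicted upright foot in crop: x",(u[:,0].min()-299.5)*3.6+396,(u[:,0].max()-299.5)*3.6+396,"ymax",(u[:,1].max()-164.5)*3.6)
```

```text
bottle [0.5417 0.3416 0.0939] 0.002
 predicted upright foot in crop: x 650.1887379312627 722.467806027227 ymax 319.1855587180141
tube [0.4415 0.3172 0.1172] 0.0013
 predicted upright foot in crop: x 650.7985186875067 694.0295850665509 ymax 222.4286367020657
```

Cap positions and heights agree with both pieces standing upright. Next: grasp mailer 1.

Call:
creep_tool(ticks=[[0.05, [-0.002, -0.0034, 0.04], [0, 0, 0]], [0.05, [-0.002, -0.0034, 0.08], [0, 0, 0]], [0.05, [-0.002, -0.0034, 0.1], [0, 0, 0]], [0.05, [-0.002, -0.0034, 0.112], [0, 0, 0]], [0.05, [-0.002, -0.0034, 0.117], [0, 0, 0]], [0.05, [-0.002, -0.0034, 0.117], [0, 0, 0]], [0.05, [-0.002, -0.0034, 0.117], [0, 0, 0]]])

```text
t: 35.52
tool_pos: [0.5139, -0.0544, 0.0067]
tool_rot: [-0.438, 3.109, -0.001]
contact_force: [0.7, -0.4, 0.3]
opening: 0.0502
grip_force: 0.0
```

Call:
creep_tool(ticks=[[0.02, [0, 0, 0], [0, 0, 0]], [0.02, [0, 0, 0], [0, 0, 0]], [0.02, [0, 0, 0], [0, 0, 0]], [0.02, [0, 0, 0], [0, 0, 0]], [0.02, [0, 0, 0], [0, 0, 0]], [0.02, [0, 0, 0], [0, 0, 0]]])

```text
t: 36.02
tool_pos: [0.5146, -0.0549, 0.0076]
tool_rot: [-0.436, 3.107, -0.002]
contact_force: [0.1, 0.9, 6.6]
opening: 0.0312
grip_force: 42.3
```

Call:
creep_tool(ticks=[[0.02, [0, 0, -0.03], [0, 0, 0]], [0.02, [0, 0, -0.07], [0, 0, 0]], [0.02, [0, 0, -0.11], [0, 0, 0]], [0.02, [0, 0, -0.15], [0, 0, 0]], [0.02, [0, 0, -0.15], [0, 0, 0]], [0.02, [0, 0, -0.15], [0, 0, 0]]])

```text
t: 36.52
tool_pos: [0.5147, -0.0551, 0.1593]
tool_rot: [-0.436, 3.104, -0.005]
contact_force: [-0.5, -1.0, -1.3]
opening: 0.0311
grip_force: 41.5
```

```bash
python3 -c "
from h import *
goto(.5812,.2473,.15,.259+np.pi/2)"
```

```text
  d [-0.1472  0.2724  0.0092] rot [-0.004  0.007  0.02 ] q6~ -1.43
  d [-0.1472  0.2724  0.0092] rot [-0.01  -0.006 -3.121] q6~ -4.57
  dist 0.31 t 36.52 q [-0.25 -0.16  1.94 -0.    1.35 -2.1 ]
```

In the tool's units: 0.02 rad / 6.2832 = 0.0032.

Call:
creep_tool(ticks=[[0.02, [-0.147, 0.272, 0], [0, 0, 0.0032]], [0.02, [-0.147, 0.272, 0], [0, 0, 0.0032]], [0.02, [-0.147, 0.272, 0], [0, 0, 0.0032]], [0.02, [-0.147, 0.272, 0], [0, 0, 0.0032]], [0.02, [-0.147, 0.272, 0], [0, 0, 0.0032]], [0.02, [-0.147, 0.272, 0], [0, 0, 0.0032]], [0.02, [-0.147, 0.272, 0], [0, 0, 0.0032]], [0.02, [-0.147, 0.272, 0], [0, 0, 0.0032]], [0.02, [-0.147, 0.272, 0], [0, 0, 0.0032]], [0.02, [-0.147, 0.272, 0], [0, 0, 0.0032]], [0.02, [-0.147, 0.272, 0], [0, 0, 0.0032]], [0.02, [-0.147, 0.272, 0], [0, 0, 0.0032]]])

```text
t: 37.52
tool_pos: [0.5784, 0.2459, 0.1544]
tool_rot: [0.403, -3.114, 0.001]
contact_force: [0.5, -0.1, -1.1]
opening: 0.0311
grip_force: 41.4
```

Run:
```python
from h import *
goto(.5812,.2473,.010,.259+np.pi/2)
b=get_image("scene")[130:270,290:420]
cv2.imwrite("pics/m6.png",cv2.resize(b,None,fx=4.2,fy=4.2,interpolation=cv2.INTER_CUBIC)[:,:,::-1])
```

```text
  d [-0.0033  0.0007  0.1444] rot [-0.    -0.002 -0.001] q6~ -1.43
  d [-0.0033  0.0007  0.1444] rot [-3.00e-03  1.00e-03  3.14e+00] q6~ 1.71
  dist 0.144 t 37.52 q [ 0.28  0.12  1.67 -0.    1.35 -1.54]
```

View pics/m6.png

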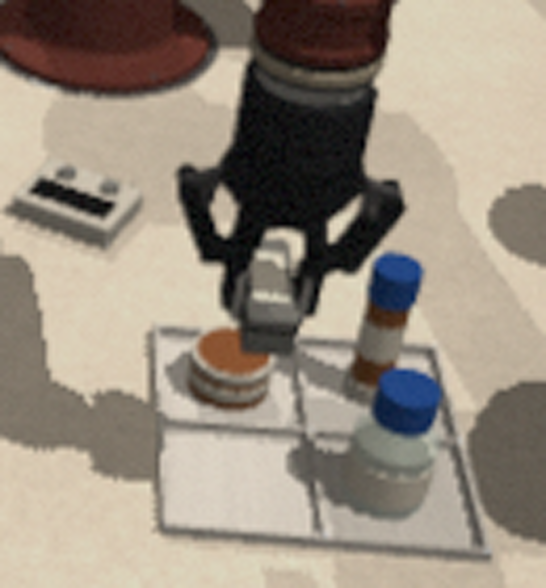

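The mailer is held level. I'll check its grip position along its length by projecting where its front end should be.

Run:
```python
from h import *
for off in(.0245,.0295,.0345):
  for z in(.147,.177):
    u=proj("scene",[.5784+off*.967,.2459+off*.256,z]); print(off,z,"crop",round((u[0]-289.5)*4.2),round((u[1]-129.5)*4.2))
```

```text
0.0245 0.147 crop 266 349
0.0245 0.177 crop 273 311
0.0295 0.147 crop 266 354
0.0295 0.177 crop 274 316
0.0345 0.147 crop 267 359
0.0345 0.177 crop 274 321
```

Call:
creep_tool(ticks=[[0.02, [-0.003, 0.001, 0.04], [0, 0, 0]], [0.02, [-0.003, 0.001, 0.08], [0, 0, 0]], [0.02, [-0.003, 0.001, 0.11], [0, 0, 0]], [0.02, [-0.003, 0.001, 0.13], [0, 0, 0]], [0.02, [-0.003, 0.001, 0.138], [0, 0, 0]], [0.02, [-0.003, 0.001, 0.142], [0, 0, 0]], [0.02, [-0.003, 0.001, 0.142], [0, 0, 0]], [0.02, [-0.003, 0.001, 0.142], [0, 0, 0]]])

```text
t: 38.23
tool_pos: [0.583, 0.2492, 0.0153]
tool_rot: [-0.405, 3.112, 0.001]
contact_force: [-0.1, 0.2, -0.1]
opening: 0.0312
grip_force: 41.4
```

Call:
creep_tool(ticks=[[0.02, [0, 0, 0.001], [0, 0, 0]], [0.02, [0, 0, 0.002], [0, 0, 0]], [0.02, [0, 0, 0.003], [0, 0, 0]], [0.02, [0, 0, 0.004], [0, 0, 0]], [0.02, [0, 0, 0.004], [0, 0, 0]], [0.02, [0, 0, 0.004], [0, 0, 0]]])

```text
t: 38.73
tool_pos: [0.5819, 0.2493, 0.0097]
tool_rot: [-0.406, 3.114, 0.0]
contact_force: [-0.2, -0.1, 1.2]
opening: 0.0313
grip_force: 41.5
```

Call:
creep_tool(ticks=[[0.04, [0, 0, 0], [0, 0, 0]], [0.05, [0, 0, 0], [0, 0, 0]], [0.05, [0, 0, 0], [0, 0, 0]], [0.05, [0, 0, 0], [0, 0, 0]], [0.05, [0, 0, -0.03], [0, 0, 0]], [0.05, [0, 0, -0.07], [0, 0, 0]], [0.05, [0, 0, -0.11], [0, 0, 0]], [0.05, [0, 0, -0.15], [0, 0, 0]], [0.05, [0, 0, -0.19], [0, 0, 0]], [0.05, [0, 0, -0.23], [0, 0, 0]], [0.05, [0, 0, -0.25], [0, 0, 0]]])

```text
t: 39.65
tool_pos: [0.5833, 0.2498, 0.2663]
tool_rot: [-0.405, 3.107, 0.002]
contact_force: [0.9, -0.0, 1.2]
opening: 0.05
grip_force: 0.0
```

```bash
python3 -c "
from h import *
goto(.45,-.1,.4,.259+np.pi/2)"
```

```text
  d [ 0.2173 -0.3039 -0.1357] rot [0.    0.009 0.   ] q6~ -2.05
  d [ 0.2173 -0.3039 -0.1357] rot [-0.014  0.    -3.141] q6~ -5.19
  dist 0.397 t 39.65 q [ 0.29  0.05  1.56  0.    1.53 -1.54]
```

Call:
creep_tool(ticks=[[0.05, [0.276, 0.424, 0], [0, 0, 0]], [0.05, [0.276, 0.424, 0], [0, 0, 0]], [0.05, [0.276, 0.424, 0], [0, 0, 0]], [0.05, [0.276, 0.424, 0], [0, 0, 0]], [0.05, [0.276, 0.424, 0], [0, 0, 0]], [0.05, [0.276, 0.424, 0], [0, 0, 0]], [0.05, [0.276, 0.424, 0], [0, 0, 0]], [0.05, [0.276, 0.424, 0], [0, 0, 0]], [0.05, [0.276, 0.424, 0], [0, 0, 0]], [0.05, [0.276, 0.424, 0], [0, 0, 0]], [0.05, [0.276, 0.424, 0], [0, 0, 0]], [0.05, [0.276, 0.424, 0], [0, 0, 0]], [0.05, [0.276, 0.424, 0], [0, 0, 0]], [0.05, [0.276, 0.424, 0], [0, 0, 0]], [0.05, [0.276, 0.424, 0], [0, 0, 0]], [0.05, [0.276, 0.424, 0], [0, 0, 0]]])

```text
t: 40.98
tool_pos: [0.2071, 0.5875, 0.2591]
tool_rot: [-0.404, 3.115, -0.001]
contact_force: [0.5, 0.7, 0.8]
opening: 0.05
grip_force: 0.0
```

Run:
```python
from h import *
A=get_image("top");B=get_image("scene")
a=cv2.resize(A[120:280,100:300],None,fx=2,fy=2);b=cv2.resize(B[150:270,300:420],(400,400),interpolation=cv2.INTER_CUBIC);c=cv2.resize(B[80:230,110:310],(400,300));
d=cv2.resize(A[150:290,250:450],(400,280))
L=np.vstack([a,d])[:600];Rr=np.vstack([b,c])[:600]
cv2.imwrite("pics/fin.png",np.hstack([np.vstack([L]),np.vstack([b,c[:200]])])[:,:,::-1])
```

```text
(no output)
```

View pics/fin.png

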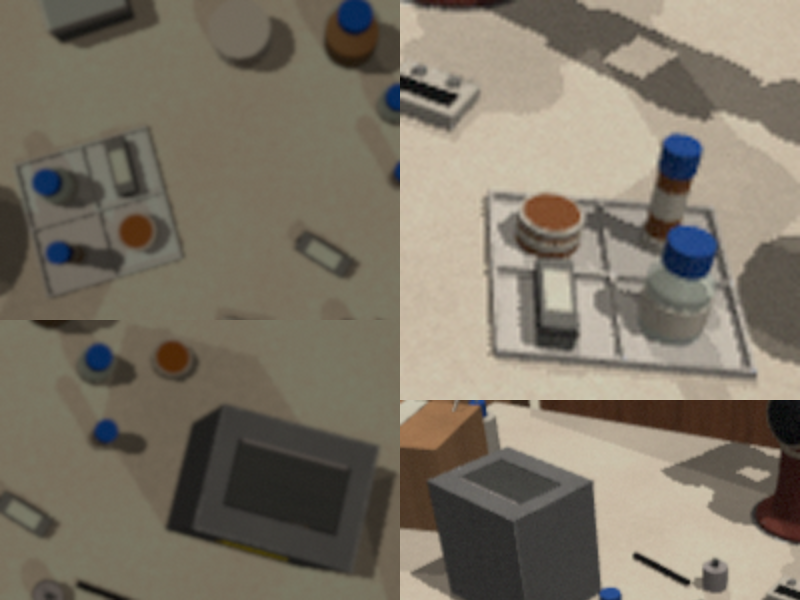

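The final views show all four types in the tray, level and one per compartment. The spares still stand on the bench, no broken tubes are left, the flap is shut and the bystanders haven't moved. Handing in.

```bash
python3 -c "
from station import ctrl, get_image, camera_params
print(ctrl.finish_job())"
```

```text
the job is handed in; nothing more can be done
None
```

I handed the job in at about 41 s. The final images show the tray with one bottle, one dish pair, one capped tube and one mailer, each in its own compartment. All four broken tubes went through the flap into the discard box, the flap is shut, and the spares are still standing on the bench; the hand-in returned no verdict.

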